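Tighten the chessboard press crosswise with the slotted key

ROBOT

A 6-joint arm with a two-finger parallel gripper is mounted at the origin on the work surface. World frame = base frame: x ahead of the robot, y to its left, z up, the work surface at z = 0. Lengths are in m, angles in rad, forces in N, time in s.
With the tool pointing down it reaches from about 0.4 to 0.825 m from the base axis. Payload 7 kg.
Tool frame: the origin (TCP) lies on the centre line of the jaws, within the pads' length; the fingertips stand 25 mm ahead of it and the grasp point (between the pads) lies 6 mm ahead of it; x points along the fingers, y is the direction in which the jaws open and shut, and the axes are right-handed (so a half turn about x gives the same grasp; the last joint's range is limited). The gripper opens to 85 mm and grips with 20 to 120 N. Pads are 22 mm wide; open, the fingers measure 114 mm over their backs; the gripper's body (76 mm by 85 mm) begins 54 mm behind the grasp point. The pads swing forward as they close: fully open they stand 13 mm farther back than shut.
Start: joints at [-0.853, 0.359, 0.012, 0, -1.224, -0.288], TCP at [0.281, -0.614, 0.225] pointing down, gripper open.
Joint ranges: [-3.07, 3.07], [-1.43, 2.12], [-1.02, 1.25], [-3.03, 1.67], [-3.05, -0], [-3.03, 3.03]. Speed limits (rad/s): [2.39, 2.39, 3.01, 3.14, 3.14, 3.14].

INTERFACE

Orientations are given as [roll, pitch, yaw] about the fixed x, y, z axes, in that order (R = Rz(yaw) Ry(pitch) Rx(roll)).
In Python, from rig import manip gives the robot as it stands.
- The arm moves only by the tool jog_arm, never from a script. Its argument "steps" is a list of rows, each an object of numbers: "gripper": the opening, from -1 (shut) to 1 (fully open), so that 0 is half open; "x", "y", "z": the shift along the tool's x, y, z in mm; "ax", "ay", "az": the turn, a rotation vector about the tool's x, y, z in rad. In form: [{"gripper": .., "x": .., "y": .., "z": .., "ax": .., "ay": .., "az": ..}, ...]. A call has 1 to 20 rows; each row shifts and turns the commanded pose from where the row before left it, along the tool's axes as they then stand; what a row does not reach is not made up. A row lasts 1/8 s, in which the tool goes at most 62.5 mm and 10.7 degrees, less where a joint would pass 70% of its speed; a pose out of reach is approached as far as the arm can. A call is refused whole if a number of a shift passes 62.5 or a number of a turn 0.188, either way. A call with a gripper value outside its range is refused whole. The fingers move at their own pace and stop on an object; "force" is the grip in N (left out, the last holds). Time passes only in rows, so rows that do not move let the fingers close. It gives the time, the measured TCP pose, the force and the opening at its end, in the units of the state.
- manip.state(): the state, without advancing time (a new reading comes with each control period).
- manip.get_image(name): name is "scene" or "top" or "wrist"; returns a dict with "img" (384x512x3 uint8, red, green, blue), "range_z" (384x512 float32, m along the optical axis (not along the pixel's ray), 0 where there is no reading), "fx", "fy", "cx", "cy" (pixels), "camera_from_world" (4x4, takes a point from world to camera coordinates). Camera axes: x right, y up, looking along -z (the intrinsics and any distortion apply to the point x, -y, -z); pixel columns grow to the right and rows downward; lengths in m; the calibration is good to about 2 mm. A picture is of the moment at which its call begins.
- manip.job_done(): hands the job in, once; it reports no verdict.
The state is a dict: "t": time; "qpos": joint angles; "joint_vel": joint speeds; "tau": joint torques, N m; "tool_pos": TCP position; "tcp_rot": TCP orientation; "force": force on the tool from outside, world axes, zero at the start; "moment": the same for the moment, N m; "width": finger opening in m.
Only numpy, scipy, OpenCV 4.12 (cv2) and the standard library are available. Lean on these libraries where they do the work, as an engineer would, in place of code of your own. Each camera call takes 0.05 s, during which the arm holds its last target. There are 200 camera calls.

TASK

Take the slotted key from the cork pad and tighten the four screws of the chessboard press clockwise in cross order: a first round of about an eighth of a turn each, going from a screw to the one diagonally opposite before the other two, then a second round, again a diagonal pair before the other pair, until every screw comes firmly to its stop, without forcing it further. Turn the screws only with the key, not with the fingers, and do not disturb the pieces and tools standing around. Finally stand the key upright on the middle of its cork pad again and let go.

Things in the scene. Friction and masses are not known exactly. Their poses are not given: they have to be found in the camera images.
- press: Fixed board press: oak base 176 mm square, green frame (160 mm square, 88 mm window, flat top 34 mm above the bench) over a chessboard panel, a brass-headed screw at each corner. Origin: centre of the underside; z up; upright screw axes at x = +-58, y = +-58 mm. Screw a is diagonally opposite c, b opposite d. Yaw within 0.25 rad.
- pad_top (a point): Centre of the top of the fixed round cork pad, 90 mm across and 4 mm thick, on which the key stands
- key_grip (a point): Centre of the flat blue handle, half-way up it, of the loose slotted key (about 220 g, 96 mm tall, standing upright, handle on top). Handle 54 mm long (x), 12 mm thick (y), 38 mm high: grip it across its thickness. Below it a shank 11 mm across, then a steel disc and the socket. This point is 77 mm above the foot. Half a turn leaves the key the same.
- key: The key; origin: centre of its foot (open end of the slot), 77 mm below key_grip. The socket is 36 mm long (x), 32 mm wide (y), with a slot open at both ends along x, parallel to the handle, 12 mm wide, 11 mm deep. A steel disc 36 mm across, 15 mm high, sits on top of it.
- head_a (a point): Centre of the top of screw a's brass head, far left (+x, +y) corner of the press. Bar 26 mm long (x), 9 mm wide (y), 12 mm high, top 50 mm above the bench, on a washer 30 mm across (its top at 38 mm). The key's slot goes over the bar with 1.5 mm to spare each side until its roof rests on the bar (foot 39 mm above the bench); either way round. The screw does not rise or sink.
- end_a (a point): Middle of one end of screw a's head, at its top, 13 mm from the screw's axis; it turns with the head
- screw_a (a joint): Turn of screw a, rad, grows as it is tightened (clockwise seen from above); starts at 0 to 0.5, firm stop at 1.9. The head's long axis lies at yaw 2.57 minus this value in the press's frame. Friction of 0.12 N m holds it wherever it is left. At the stop the torque rises steeply: stop turning at about 0.3 N m; with some 0.6 N m or more the key bears on the screw too hard.
- head_b (a point): Centre of the top of screw b's brass head, far right (+x, -y) corner of the press. Bar 26 mm long (x), 9 mm wide (y), 12 mm high, top 50 mm above the bench, on a washer 30 mm across (its top at 38 mm). The key's slot goes over the bar with 1.5 mm to spare each side until its roof rests on the bar (foot 39 mm above the bench); either way round. The screw does not rise or sink.
- end_b (a point): Middle of one end of screw b's head, at its top, 13 mm from the screw's axis; it turns with the head
- screw_b (a joint): Turn of screw b, rad, grows as it is tightened (clockwise seen from above); starts at 0 to 0.5, firm stop at 1.9. The head's long axis lies at yaw 2.57 minus this value in the press's frame. Friction of 0.12 N m holds it wherever it is left. At the stop the torque rises steeply: stop turning at about 0.3 N m; with some 0.6 N m or more the key bears on the screw too hard.
- head_c (a point): Centre of the top of screw c's brass head, near right (-x, -y) corner of the press. Bar 26 mm long (x), 9 mm wide (y), 12 mm high, top 50 mm above the bench, on a washer 30 mm across (its top at 38 mm). The key's slot goes over the bar with 1.5 mm to spare each side until its roof rests on the bar (foot 39 mm above the bench); either way round. The screw does not rise or sink.
- end_c (a point): Middle of one end of screw c's head, at its top, 13 mm from the screw's axis; it turns with the head
- screw_c (a joint): Turn of screw c, rad, grows as it is tightened (clockwise seen from above); starts at 0 to 0.5, firm stop at 1.9. The head's long axis lies at yaw 2.57 minus this value in the press's frame. Friction of 0.12 N m holds it wherever it is left. At the stop the torque rises steeply: stop turning at about 0.3 N m; with some 0.6 N m or more the key bears on the screw too hard.
- head_d (a point): Centre of the top of screw d's brass head, near left (-x, +y) corner of the press. Bar 26 mm long (x), 9 mm wide (y), 12 mm high, top 50 mm above the bench, on a washer 30 mm across (its top at 38 mm). The key's slot goes over the bar with 1.5 mm to spare each side until its roof rests on the bar (foot 39 mm above the bench); either way round. The screw does not rise or sink.
- end_d (a point): Middle of one end of screw d's head, at its top, 13 mm from the screw's axis; it turns with the head
- screw_d (a joint): Turn of screw d, rad, grows as it is tightened (clockwise seen from above); starts at 0 to 0.5, firm stop at 1.9. The head's long axis lies at yaw 2.57 minus this value in the press's frame. Friction of 0.12 N m holds it wherever it is left. At the stop the torque rises steeply: stop turning at about 0.3 N m; with some 0.6 N m or more the key bears on the screw too hard.
- queen_mid (a point): Black queen, 92 mm tall, 38 mm across, loose bystander; point half-way up
- pawn_mid (a point): Maple pawn, 56 mm tall, 30 mm across, loose bystander; point half-way up
- punch_mid (a point): Brass punch lying on the bench, 100 mm long, 12 mm thick, loose bystander; its middle
- tin_mid (a point): Red tin of wooden dowels, 76 mm across, 75 mm tall (dowels to 97 mm), loose bystander; half-way up the tin
Things that resemble listed ones, but are neither listed nor needed, are in the scene too. What is shaped like the press but orange or turquoise is not meant.

How it is judged:
On the way, in this order (a step that is already met when the one before it is completed fails the run):
1. a first screw has had its small turn (distance of any of end_a, end_b, end_c, end_d from where it was at the start of the episode above 0.00517 m), for 0.1 s.
2. the diagonally opposite screw has had its small turn too, the other pair not yet (((distance of each of end_a, end_c from where it was at the start of the episode above 0.00517 m and distance of each of end_b, end_d from where it was at the start of the episode below 0.00324 m) or (distance of each of end_b, end_d from where it was at the start of the episode above 0.00517 m and distance of each of end_a, end_c from where it was at the start of the episode below 0.00324 m))), for 0.1 s.
3. all four screws have had their small turn (distance of each of end_a, end_b, end_c, end_d from where it was at the start of the episode above 0.00517 m), for 0.1 s.
4. one diagonal pair is tightened to the stop, the other pair not yet (((value of joint each of screw_a, screw_c above 1.78 rad and value of joint each of screw_b, screw_d below 1.78 rad) or (value of joint each of screw_b, screw_d above 1.78 rad and value of joint each of screw_a, screw_c below 1.78 rad))), for 0.1 s.
5. all four screws are at the stop (value of joint each of screw_a, screw_b, screw_c, screw_d above 1.78 rad), for 0.1 s.
At the end, for the whole second after the job is handed in: All four screws within 0.12 rad of their stop (joint above 1.78), the key standing upright (within 0.1 rad) on the cork pad, its foot within 22 mm of the pad's centre and within 4 mm of its surface, released; queen, pawn, punch and tin within 20 mm of where they stood (all of step 5 and angle between key's own z axis and vertical below 0.1 rad and horizontal distance between key and pad_top below 0.022 m and z of key in the frame of pad_top between -0.004 and 0.004 m and distance of each of queen_mid, pawn_mid, punch_mid, tin_mid from where it was at the start of the episode below 0.02 m); the robot touches nothing.
It fails at once if a screw is driven near its stop before all four have had their first small turn (at least 0.4 rad; about an eighth of a turn is asked) (value of joint any of screw_a, screw_b, screw_c, screw_d above 1.78 rad and distance of any of end_a, end_b, end_c, end_d from where it was at the start of the episode below 0.00465 m).
It fails at once if the key is forced against the press or a screw with over 100 N (contact force between key and press above 100 N).
It fails at once if the fingers push on the press or its screws (contact force between the fingers and press above 3 N).
It fails at once if a bystander (queen, pawn, punch or tin) is moved more than 20 mm (distance of any of queen_mid, pawn_mid, punch_mid, tin_mid from where it was at the start of the episode above 0.02 m).
It also fails if it takes over 72 s, if anything falls off the work surface, if the arm or the gripper's body presses on something with over 40 N, if the wrist force passes 120 N, or if a joint passes its speed limit or range.

## Working session

There is one attempt and no reset: what is moved stays moved. The work goes in short steps, Python scripts to look and compute and a tool call to move; the robot and the scene stay as the last step left them, time stands still between calls to the robot, and variables do not carry over. Pictures are saved under pics/ and viewed, about 8 in all and at most 12, crops included, and the job is handed in when it is done.

Besides the shell and the picture viewer there is one more tool, called after ">>>" as name(argument=value, ...) on one line, values as JSON. jog_arm: Moves the arm, as the interface text tells. Its arguments: {"type":"object","properties":{"steps":{"type":"array","items":{"type":"object","properties":{"gripper":{"type":"number"},"x":{"type":"number"},"y":{"type":"number"},"z":{"type":"number"},"ax":{"type":"number"},"ay":{"type":"number"},"az":{"type":"number"}}}},"force":{"type":"number"}},"required":["steps"]}

```bash
ls; mkdir -p pics
cat > h.py <<'E'
import numpy as np, cv2
from rig import manip
def grab(n):
    d=manip.get_image(n); np.savez('last_%s.npz'%n,**{k:np.array(v) for k,v in d.items()}); return d
def load(n): return dict(np.load('last_%s.npz'%n))
def save(img,name,s=1,box=None):
    if box: img=img[box[1]:box[3],box[0]:box[2]]
    cv2.imwrite('pics/'+name,cv2.resize(img[:,:,::-1],None,fx=s,fy=s,interpolation=cv2.INTER_CUBIC))
def ray(d,u,v):
    T=np.linalg.inv(d['camera_from_world']); c=np.array([(u-d['cx'])/d['fx'],-(v-d['cy'])/d['fy'],-1.])
    return T[:3,3],T[:3,:3]@c
def at_z(d,u,v,z):
    o,r=ray(d,u,v); return o+r*(z-o[2])/r[2]
def at_d(d,u,v):
    o,r=ray(d,u,v); return o+r*d['range_z'][int(round(v)),int(round(u))]
def proj(d,p):
    c=d['camera_from_world']@np.append(p,1.); return np.array([d['cx']+d['fx']*c[0]/-c[2],d['cy']+d['fy']*c[1]/c[2]])
E
python3 - <<'E'
from h import *
for n in('scene','top'):
    d=grab(n); save(d['img'],n+'0.png',1.5); print(n,d.keys(),d['fx'],d['fy'],d['cx'],d['cy']); print(np.linalg.inv(d['camera_from_world']).round(3))
print(manip.state())
E
```

```text
pics
scene dict_keys(['img', 'range_z', 'fx', 'fy', 'cx', 'cy', 'camera_from_world']) 348.19652071773436 348.19652071773436 258.80686490759496 191.33621012807788
[[ 0.808 -0.394  0.437  0.945]
 [ 0.589  0.528 -0.612 -0.651]
 [ 0.01   0.752  0.659  0.81 ]
 [ 0.     0.     0.     1.   ]]
top dict_keys(['img', 'range_z', 'fx', 'fy', 'cx', 'cy', 'camera_from_world']) 353.6741732946351 353.6741732946351 254.33187339160554 188.0336014362473
[[ 0.025  0.991 -0.134  0.315]
 [-1.     0.026  0.005  0.063]
 [ 0.008  0.134  0.991  1.061]
 [ 0.     0.     0.     1.   ]]
{'t': 0.1, 'qpos': array([-8.52878215e-01,  3.59305713e-01,  1.11727586e-02, -2.89565283e-04,
       -1.22409998e+00, -2.88107046e-01]), 'joint_vel': array([ 0.00150101, -0.00214452,  0.00183185,  0.00068046,  0.00151873,
        0.00063301]), 'tau': array([-2.30731486e-03, -5.84763873e+01,  2.94105542e+01,  6.95451021e+00,
       -3.19987405e-03,  2.22567650e-05]), 'tool_pos': array([ 0.28107039, -0.6132278 ,  0.22417667]), 'tcp_rot': array([1.67165364, 1.56933415, 2.10136612]), 'force': array([ 0.10098083,  0.48282476, -0.38382138]), 'moment': array([0.0643487 , 0.04520543, 0.02320284]), 'width': 0.08559560915013496}
```

View pics/scene0.png

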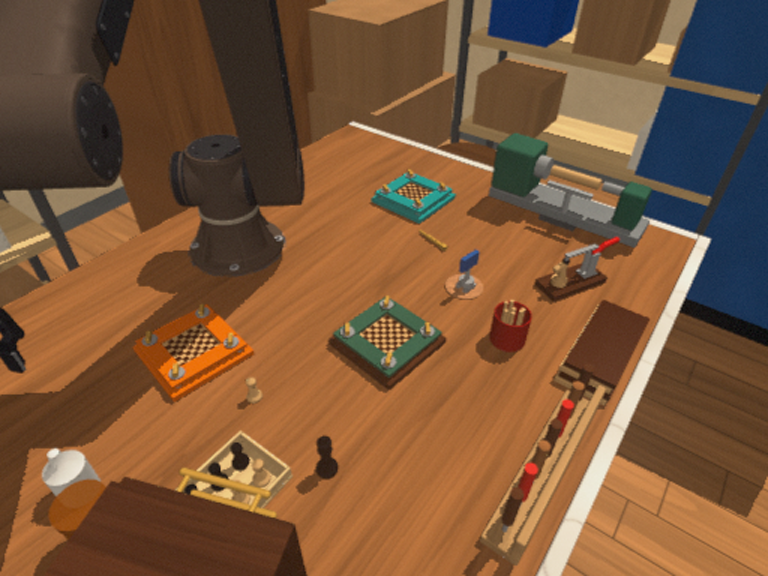

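View pics/top0.png

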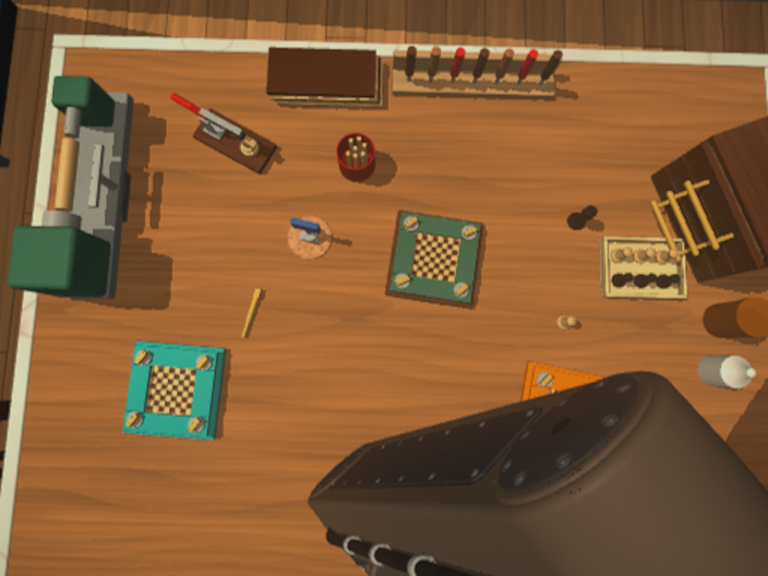

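The scene picture shows the green press at (388,338) and the key on its pad at (466,275). In the top picture these are the press at (435,257) and the key at (307,230). Candidates for the press, in top pixels: turquoise (173,390) and orange (560,380) are decoys; green (435,257) is the one meant. For the key, the only blue-handled tool standing on a cork pad is at (307,230). The pen-like thing at (253,312) is the punch.

Run:
```python
from h import *
d=load('top'); save(d['img'],'crop1.png',5.5,(185,130,325,210))
for n,(u,v,z) in dict(press=(435,257,.03),pad=(310,238,.004),handle=(306,225,.096),tin=(356,155,.08),queen=(578,217,0.02),pawn=(566,322,0.02),punch=(253,312,.01)).items(): print(n,at_z(d,u/1.5,v/1.5,z).round(4))
s=load('scene');save(s['img'],'crop2.png',5,(215,150,345,260))
```

```text
press [ 0.5077 -0.0465  0.03  ]
pad [0.545  0.2051 0.004 ]
handle [0.5494 0.2012 0.096 ]
tin [0.6939 0.1133 0.08  ]
queen [ 0.5992 -0.3356  0.02  ]
pawn [ 0.3866 -0.3066  0.02  ]
punch [0.3913 0.3105 0.01  ]
```

View pics/crop1.png

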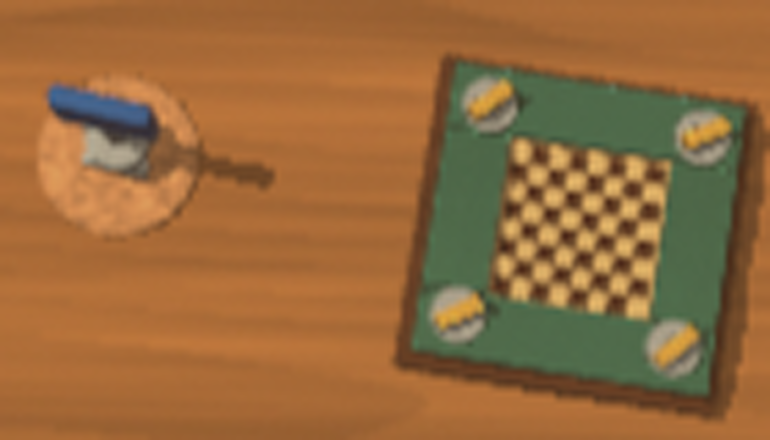

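The crop shows screw a at (490,103), b at (705,135), c at (674,346) and d at (458,312). The key's blue handle runs from (50,100) to (155,122), and the pad centre is near (118,155). I'll move the wrist camera over the press next.

```bash
cat >> h.py <<'E'
from scipy.spatial.transform import Rotation as Ro
import sys,json
def R0(s=None): return Ro.from_euler('xyz',(s or manip.state())['tcp_rot'])
def yawy(R): y=R.as_matrix()[:,1]; return np.arctan2(y[1],y[0])
def down(yaw): # tool x down, tool y at yaw
    y=np.array([np.cos(yaw),np.sin(yaw),0]);x=np.array([0,0,-1.]); return Ro.from_matrix(np.c_[x,y,np.cross(x,y)])
def rows(p0,R,p1,R1,n=None,smax=50,amax=.17):
    """equal rows from pose to pose, in tool axes"""
    p0,p1=np.array(p0),np.array(p1); rv=(R.inv()*R1).as_rotvec(); L=np.linalg.norm(p1-p0)*1000
    n=n or max(1,int(np.ceil(max(L/smax,np.linalg.norm(rv)/amax)))); out=[]
    for i in range(n):
        s=R.inv().apply((p1-p0)*1000/n); out.append([round(float(v),2) for v in list(s)+list(rv/n)]); R=R*Ro.from_rotvec(rv/n)
    return out
def show(r):
    for q in r: print(q)
E
python3 - <<'E'
from h import *
d=load('top')
P={}
for n,(u,v) in dict(a=(490,101),b=(705,133),c=(675,344),d=(458,310)).items():
    P[n]=at_z(d,185+u/5.5-.4,130+v/5.5-.4,.050); print(n,P[n].round(4))
ctr=sum(P.values())/4; print('ctr',ctr, [np.arctan2(*(P[i]-P[j])[[1,0]]) for i,j in ('ad','bc')],np.linalg.norm(P['a']-P['b']),np.linalg.norm(P['a']-P['d']))
s=manip.state(); R=R0(s); print(R.as_matrix().round(3),yawy(R))
for y in (1.37+np.pi/2,1.37-np.pi/2): print(y,yawy(R))
show(rows(s['tool_pos'],R,[.45,-.04,.34],down(yawy(R)+.8)))
E
```

```text
a [0.5722 0.0042 0.05  ]
b [ 0.5578 -0.1105  0.05  ]
c [ 0.4443 -0.0951  0.05  ]
d [0.4593 0.019  0.05  ]
ctr [ 0.50842527 -0.04560755  0.05      ] [np.float64(-0.1306453099186116), np.float64(-0.1351792553558377)] 0.11559340404968028 0.11383108250680983
[[-0.001 -0.417  0.909]
 [ 0.001  0.909  0.417]
 [-1.     0.001 -0.   ]] 2.000508698450954
2.9407963267948967 2.000508698450954
-0.20079632679489645 2.000508698450954
[-8.86, 34.68, 30.18, -0.06, 0.0, -0.0]
[-8.87, 32.76, 32.26, -0.06, 0.0, -0.0]
[-8.87, 30.72, 34.21, -0.06, 0.0, -0.0]
[-8.88, 28.55, 36.04, -0.06, 0.0, -0.0]
[-8.88, 26.28, 37.72, -0.06, 0.0, -0.0]
[-8.89, 23.91, 39.27, -0.06, 0.0, -0.0]
[-8.89, 21.45, 40.66, -0.06, 0.0, -0.0]
[-8.89, 18.91, 41.9, -0.06, 0.0, -0.0]
[-8.9, 16.29, 42.99, -0.06, 0.0, -0.0]
[-8.9, 13.62, 43.91, -0.06, 0.0, -0.0]
[-8.9, 10.89, 44.66, -0.06, 0.0, -0.0]
[-8.91, 8.12, 45.25, -0.06, 0.0, -0.0]
[-8.91, 5.32, 45.66, -0.06, 0.0, -0.0]
```

>>> jog_arm(steps=[{"gripper": 1, "x": -8.9, "y": 34.7, "z": 30.2, "ax": -0.06}, {"x": -8.9, "y": 32.8, "z": 32.3, "ax": -0.06}, {"x": -8.9, "y": 30.7, "z": 34.2, "ax": -0.06}, {"x": -8.9, "y": 28.6, "z": 36, "ax": -0.06}, {"x": -8.9, "y": 26.3, "z": 37.7, "ax": -0.06}, {"x": -8.9, "y": 23.9, "z": 39.3, "ax": -0.06}, {"x": -8.9, "y": 21.5, "z": 40.7, "ax": -0.06}, {"x": -8.9, "y": 18.9, "z": 41.9, "ax": -0.06}, {"x": -8.9, "y": 16.3, "z": 43, "ax": -0.06}, {"x": -8.9, "y": 13.6, "z": 43.9, "ax": -0.06}, {"x": -8.9, "y": 10.9, "z": 44.7, "ax": -0.06}, {"x": -8.9, "y": 8.1, "z": 45.3, "ax": -0.06}, {"x": -8.9, "y": 5.3, "z": 45.7, "ax": -0.06}, {}, {}])

```text
schema error: expected keys gripper, x, y, z, ax, ay, az
```

Run:
```python
from h import *
d=grab('wrist'); save(d['img'],'w1.png',1.5); s=manip.state(); T=np.linalg.inv(d['camera_from_world']); print(T.round(3),d['fx'],d['cx'],d['cy'])
R=R0(s);print(s['t'],s['tool_pos'],yawy(R),s['qpos'], 'cam in tool',R.inv().apply(T[:3,3]-s['tool_pos']),(R.inv().as_matrix()@T[:3,:3]).round(3))
for n,p in dict(a=(.5722,.0042,.05),b=(.5578,-.1105,.05),c=(.4443,-.0951,.05),d=(.4593,.019,.05)).items(): print(n,proj(d,p)*1.5)
```

```text
[[-0.417 -0.876 -0.242  0.22 ]
 [ 0.909 -0.402 -0.113 -0.642]
 [ 0.002 -0.267  0.964  0.374]
 [ 0.     0.     0.     1.   ]] 293.70853229374325 253.32384868382647 193.96904001216842
0.15 [ 0.28108176 -0.61330214  0.22430052] 2.0005192621352315 [-8.52916039e-01  3.59206613e-01  1.12916502e-02 -2.45115732e-04
 -1.22408311e+00 -2.88073848e-01] cam in tool [-0.14987651 -0.00077229 -0.06716469] [[-0.     0.267 -0.964]
 [ 1.    -0.    -0.001]
 [-0.001 -0.964 -0.267]]
a [792.08212781 741.35418361]
b [711.69474523 700.73304782]
c [794.72232606 629.47433211]
d [875.82088579 675.29515478]
```

View pics/w1.png

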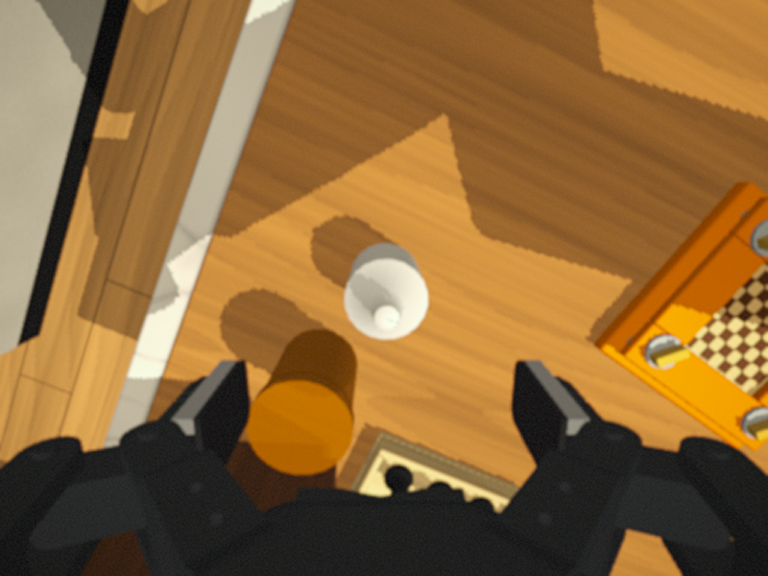

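The wrist picture is from the start pose, because the move was refused: each row needs all of its keys. It shows the orange decoy at the right and the fingers at the bottom. I'll resend with every key present.

Run:
```python
from h import *
s=manip.state(); R=R0(s)
show(rows(s['tool_pos'],R,[.48,-.09,.32],down(yawy(R)+.8)))
```

```text
[-7.94, 32.75, 33.24, -0.07, 0.0, -0.0]
[-7.94, 30.46, 35.34, -0.07, 0.0, -0.0]
[-7.95, 28.04, 37.29, -0.07, 0.0, -0.0]
[-7.95, 25.49, 39.08, -0.07, 0.0, -0.0]
[-7.95, 22.83, 40.69, -0.07, 0.0, -0.0]
[-7.96, 20.07, 42.12, -0.07, 0.0, -0.0]
[-7.96, 17.21, 43.36, -0.07, 0.0, -0.0]
[-7.96, 14.29, 44.41, -0.07, 0.0, -0.0]
[-7.97, 11.3, 45.27, -0.07, 0.0, -0.0]
[-7.97, 8.25, 45.92, -0.07, 0.0, -0.0]
[-7.97, 5.18, 46.37, -0.07, 0.0, -0.0]
[-7.97, 2.08, 46.61, -0.07, 0.0, -0.0]
```

>>> jog_arm(steps=[{"gripper": 1, "x": -8, "y": 32.7, "z": 33.2, "ax": -0.067, "ay": 0, "az": 0}, {"gripper": 1, "x": -8, "y": 30.5, "z": 35.3, "ax": -0.067, "ay": 0, "az": 0}, {"gripper": 1, "x": -8, "y": 28, "z": 37.3, "ax": -0.067, "ay": 0, "az": 0}, {"gripper": 1, "x": -8, "y": 25.5, "z": 39, "ax": -0.067, "ay": 0, "az": 0}, {"gripper": 1, "x": -8, "y": 22.8, "z": 40.7, "ax": -0.067, "ay": 0, "az": 0}, {"gripper": 1, "x": -8, "y": 20, "z": 42.1, "ax": -0.067, "ay": 0, "az": 0}, {"gripper": 1, "x": -8, "y": 17.2, "z": 43.4, "ax": -0.067, "ay": 0, "az": 0}, {"gripper": 1, "x": -8, "y": 14.3, "z": 44.4, "ax": -0.067, "ay": 0, "az": 0}, {"gripper": 1, "x": -8, "y": 11.3, "z": 45.3, "ax": -0.067, "ay": 0, "az": 0}, {"gripper": 1, "x": -8, "y": 8.3, "z": 46, "ax": -0.067, "ay": 0, "az": 0}, {"gripper": 1, "x": -8, "y": 5.2, "z": 46.4, "ax": -0.067, "ay": 0, "az": 0}, {"gripper": 1, "x": -8, "y": 2, "z": 46.6, "ax": -0.067, "ay": 0, "az": 0}, {"gripper": 1, "x": 0, "y": 0, "z": 0, "ax": 0, "ay": 0, "az": 0}, {"gripper": 1, "x": 0, "y": 0, "z": 0, "ax": 0, "ay": 0, "az": 0}])

```text
t: 1.9
tool_pos: [0.4789, -0.0898, 0.3207]
tcp_rot: [2.0, 1.57, -3.049]
force: [-0.3, 0.1, -0.2]
width: 0.0855
```

Run:
```python
from h import *
d=grab('wrist'); s=manip.state()
R=R0(s);print(s['t'],s['tool_pos'],yawy(R),s['qpos'])
q=[]
for n,p in dict(a=(.5722,.0042,.05),b=(.5578,-.1105,.05),c=(.4443,-.0951,.05),d=(.4593,.019,.05)).items(): q.append(proj(d,p)); print(n,q[-1])
q=np.array(q); lo=(q.min(0)-25).astype(int).clip(0); hi=(q.max(0)+25).astype(int); print(lo,hi)
hi=np.minimum(hi,[512,384]);k=min(800/(hi-lo)[0],600/(hi-lo)[1]); k=int(k*10)/10; print(k)
save(d['img'],'w2.png',k,(lo[0],lo[1],hi[0],hi[1]))
```

```text
1.95 [ 0.47874553 -0.09029349  0.32067058] 2.804009420839015 [ 2.18145268e-01 -7.55115760e-03 -2.25170348e-01 -9.89537002e-05
 -1.35386350e+00 -5.55707080e-01]
a [216.91631169 237.92346665]
b [197.59581292 165.82134095]
c [275.4260043  149.94819091]
d [289.27815354 223.85855906]
[172 124] [314 262]
4.3
```

View pics/w2.png

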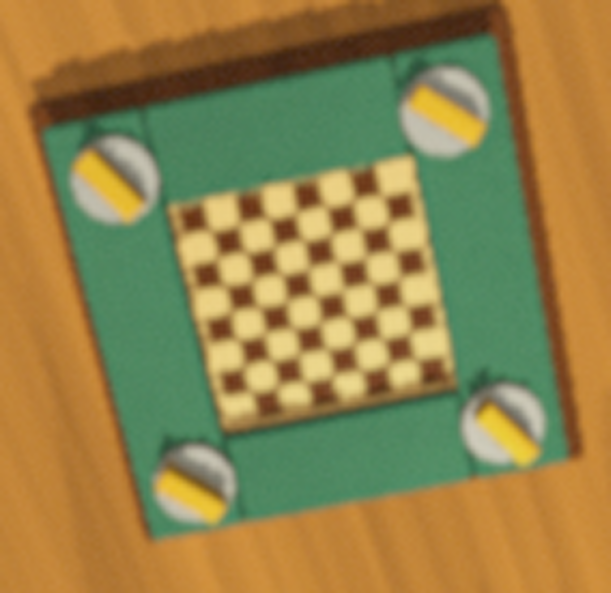

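The wrist crop shows the four yellow bars: b at (107,185), c at (447,117), d at (508,433) and a at (190,495), crop scale 4.3. I'll segment the bars and fit the square.

```bash
cat >> h.py <<'E'
def heads(d,guess,rad=14,dbg=False):
    """yellow bar tops: centre + yaw (mod pi) in world at z=.05"""
    res={}
    hsv=cv2.cvtColor(d['img'],cv2.COLOR_RGB2HSV)
    for n,p in guess.items():
        q=proj(d,p); K=8; x0,y0=(q-rad).astype(int); im=d['img'][y0:y0+2*rad,x0:x0+2*rad]
        im=cv2.resize(im,None,fx=K,fy=K,interpolation=cv2.INTER_CUBIC).astype(float)
        m=((im[:,:,0]-im[:,:,2]>90)&(im[:,:,0]>.8*np.percentile(im[:,:,0][im[:,:,0]-im[:,:,2]>90],90))).astype(np.uint8)
        k,l,st,_=cv2.connectedComponentsWithStats(m); i=1+st[1:,4].argmax(); pts=np.argwhere(l==i)[:,::-1].astype(np.float32)
        pw=np.array([at_z(d,x0+(u+.5)/K-.5,y0+(v+.5)/K-.5,.05)[:2] for u,v in pts[::3]]).astype(np.float32)*1000
        (c,wh,a)=cv2.minAreaRect(pw); bp=cv2.boxPoints((c,wh,a)); e0,e1=bp[1]-bp[0],bp[2]-bp[1]; e=e0 if np.linalg.norm(e0)>np.linalg.norm(e1) else e1
        w,V=np.linalg.eigh(np.cov(pw.T)); ev=V[:,1]
        res[n]=(np.array(pw.mean(0))/1000,np.arctan2(ev[1],ev[0])%np.pi)
        print(n,'mean',pw.mean(0).round(1),'rect',np.round(c,1),np.round(sorted(wh),1),'yaw',round(float(np.arctan2(ev[1],ev[0])%np.pi),3),'rectyaw',round(float(np.arctan2(e[1],e[0])%np.pi),3))
    return res
SC=dict(a=(58,58),b=(58,-58),c=(-58,-58),d=(-58,58))
def fit(res):
    A=np.array([np.array(SC[n])/1000 for n in res]);B=np.array([res[n][0] for n in res]); a=A-A.mean(0);b=B-B.mean(0)
    th=np.arctan2((a[:,0]*b[:,1]-a[:,1]*b[:,0]).sum(),(a*b).sum()); Rm=np.array([[np.cos(th),-np.sin(th)],[np.sin(th),np.cos(th)]]); c=B.mean(0)-Rm@A.mean(0)
    print('centre',c.round(4),'yaw',th.round(4),'scale',np.sqrt((b**2).sum()/(a**2).sum()).round(4),'resid mm',((B-(A@Rm.T+c))*1000).round(1).tolist()); return c,th
G=dict(a=(.5722,.0042,.05),b=(.5578,-.1105,.05),c=(.4443,-.0951,.05),d=(.4593,.019,.05))
E
python3 - <<'E'
from h import *
for n in('top','wrist','scene'):
    d=load(n); print(n)
    r=heads(d,G,rad=12 if n!='wrist' else 14); c,th=fit(r); print({k:round(float((2.57+th-v[1])%np.pi),3) for k,v in r.items()})
s=load('scene'); save(s['img'],'keysc.png',10,(285,155,340,205)); print('depth tops top cam',[at_d(load('top'),*proj(load('top'),G[k])) for k in G],[at_d(load('wrist'),*proj(load('wrist'),G[k])) for k in G])
# blue handle in top
t=load('top'); im=t['img'].astype(float); m=(im[:,:,2]-im[:,:,0]>25); m[:, :180]=0;m[:,230:]=0;m[:130]=0;m[180:]=0
pts=np.argwhere(m)[:,::-1]; print(len(pts),pts.min(0),pts.max(0)); pw=np.array([at_d(t,*q) for q in pts]); top=pw[pw[:,2]>.088]; print('handle pts',len(top),np.round([pw.min(0),pw.max(0)],3)); print(top.mean(0))
x=top[:,:2]-top[:,:2].mean(0); w,V=np.linalg.eigh(np.cov(x.T)); print('yaw',np.arctan2(V[1,1],V[0,1])%np.pi, w)
E
```

```text
top
a mean [592.8  19.4] rect [576.6   7.6] [70.2 71.9] yaw 2.048 rectyaw 0.022
b mean [ 588.8 -110.9] rect [ 584.1 -106.7] [28.2 70.2] yaw 1.495 rectyaw 1.578
c mean [443.6 -95.3] rect [443.5 -95.4] [ 8.1 24.5] yaw 2.284 rectyaw 2.255
d mean [458.9  18.8] rect [458.7  19. ] [ 9.3 24.2] yaw 2.043 rectyaw 2.063
centre [ 0.5211 -0.042 ] yaw -0.0655 scale 1.1347 resid mm [[10.1, 7.3], [13.7, -7.2], [-15.8, 0.8], [-8.0, -0.9]]
{'a': 0.457, 'b': 1.009, 'c': 0.221, 'd': 0.462}
wrist
a mean [574.5   5.7] rect [574.6   5.6] [ 9.  26.2] yaw 2.225 rectyaw 2.207
b mean [ 559.5 -109.4] rect [ 559.6 -109.4] [ 8.6 26. ] yaw 1.989 rectyaw 1.997
c mean [444.3 -94.3] rect [444.3 -94.4] [ 8.7 26.2] yaw 2.267 rectyaw 2.27
d mean [459.3  20.8] rect [459.7  20.9] [ 9.2 25.6] yaw 2.022 rectyaw 2.049
centre [ 0.5094 -0.0443] yaw -0.1301 scale 1.0011 resid mm [[0.0, 0.0], [0.1, -0.1], [-0.0, -0.0], [-0.1, 0.1]]
{'a': 0.215, 'b': 0.451, 'c': 0.173, 'd': 0.418}
scene
a mean [562.2  32.8] rect [559.6  19.4] [71.5 75.6] yaw 2.86 rectyaw 0.641
b mean [ 556.5 -105.3] rect [ 557.1 -107. ] [18.6 32.1] yaw 2.16 rect
[... 188 characters left out ...]
 yaw -0.1016 scale 1.1333 resid mm [[5.2, 10.6], [11.3, -12.1], [-12.9, -1.6], [-3.6, 3.1]]
{'a': 2.75, 'b': 0.308, 'c': 0.792, 'd': 1.35}
depth tops top cam [array([0.57317603, 0.0039765 , 0.04616254]), array([ 0.55816589, -0.11076174,  0.04847604]), array([ 0.44502602, -0.09598931,  0.0443179 ]), array([0.45956229, 0.01891982, 0.04816084])] [array([0.57203442, 0.00397135, 0.05060712]), array([ 0.55738434, -0.11068124,  0.05174276]), array([ 0.44435024, -0.09532597,  0.05160714]), array([0.45929304, 0.01834713, 0.05158541])]
68 [194 146] [211 152]
handle pts 68 [[0.543 0.181 0.095]
 [0.56  0.229 0.102]]
[0.55163565 0.2053073  0.09835405]
yaw 1.352653233975532 [9.00760240e-06 2.19716247e-04]
```

Run:
```python
from h import *
s=manip.state(); R=R0(s)
show(rows(s['tool_pos'],R,[.535,.15,.26],down(2.92)))
```

```text
[10.1, 4.41, 40.9, -0.02, -0.0, -0.0]
[10.1, 3.62, 40.97, -0.02, -0.0, -0.0]
[10.11, 2.83, 41.04, -0.02, -0.0, -0.0]
[10.11, 2.04, 41.08, -0.02, -0.0, -0.0]
[10.11, 1.24, 41.11, -0.02, -0.0, -0.0]
[10.11, 0.45, 41.13, -0.02, -0.0, -0.0]
```

>>> jog_arm(steps=[{"gripper": 1, "x": 10.1, "y": 4.4, "z": 41, "ax": -0.02, "ay": 0, "az": 0}, {"gripper": 1, "x": 10.1, "y": 3.6, "z": 41, "ax": -0.02, "ay": 0, "az": 0}, {"gripper": 1, "x": 10.1, "y": 2.8, "z": 41, "ax": -0.02, "ay": 0, "az": 0}, {"gripper": 1, "x": 10.1, "y": 2, "z": 41, "ax": -0.02, "ay": 0, "az": 0}, {"gripper": 1, "x": 10.1, "y": 1.2, "z": 41, "ax": -0.02, "ay": 0, "az": 0}, {"gripper": 1, "x": 10.1, "y": 0.5, "z": 41, "ax": -0.02, "ay": 0, "az": 0}, {"gripper": 1, "x": 0, "y": 0, "z": 0, "ax": 0, "ay": 0, "az": 0}, {"gripper": 1, "x": 0, "y": 0, "z": 0, "ax": 0, "ay": 0, "az": 0}])

```text
t: 2.95
tool_pos: [0.5349, 0.1492, 0.2602]
tcp_rot: [2.525, 1.57, -2.405]
force: [-0.2, 0.3, 0.7]
width: 0.0855
```

Run:
```python
from h import *
d=grab('wrist'); s=manip.state(); R=R0(s); print(s['t'],s['tool_pos'],yawy(R))
q=proj(d,[.55,.203,.05]); print(q); x0,y0=(q-[70,55]).astype(int); print(x0,y0)
save(d['img'],'w3.png',5.5,(x0,y0,x0+140,y0+108))
im=d['img'].astype(float); m=(im[:,:,2]-im[:,:,0]>25).astype(np.uint8); k,l,st,_=cv2.connectedComponentsWithStats(m); i=1+st[1:,4].argmax(); print(st[i])
pts=np.argwhere(l==i)[:,::-1]; pw=np.array([at_d(d,*p) for p in pts]); print(np.percentile(pw[:,2],[1,50,99]))
for lo in (.088,.092):
    t=pw[pw[:,2]>lo]; c=t[:,:2].mean(0); w,V=np.linalg.eigh(np.cov((t[:,:2]-c).T)); a=(t[:,:2]-c)@V; print(len(t),c,'yaw',np.arctan2(V[1,1],V[0,1])%np.pi,'ext',np.ptp(a,axis=0),'mid',V@((a.min(0)+a.max(0))/2)+c)
```

```text
3.0 [0.53494046 0.14903909 0.26054449] 2.923111457204791
[251.43737576 211.82386449]
181 156
[ 421  257   91   43 2786]
[0.00779922 0.02932897 0.32975731]
109 [0.47327682 0.14685571] yaw 2.2426505561253367 ext [0.01272368 0.09276436] mid [0.49467382 0.12082956]
109 [0.47327682 0.14685571] yaw 2.2426505561253367 ext [0.01272368 0.09276436] mid [0.49467382 0.12082956]
```

View pics/w3.png

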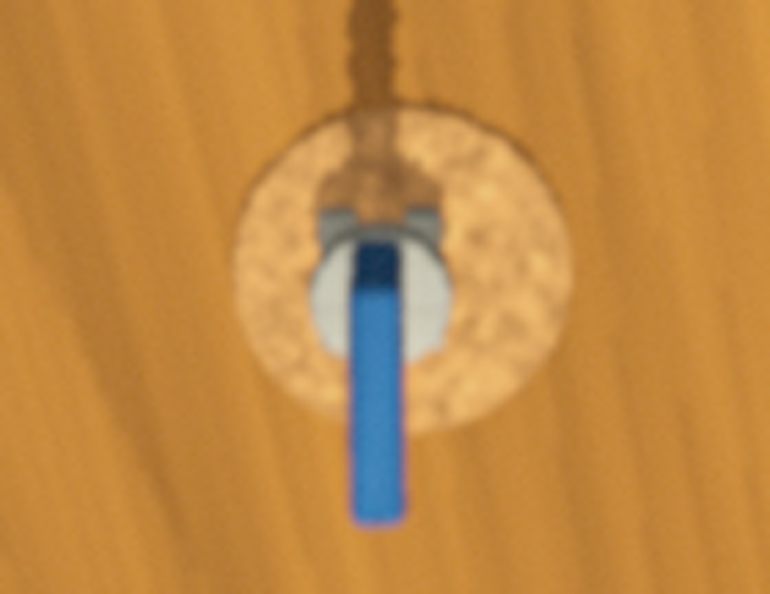

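The wrist crop shows the handle top from (377,288) to (379,523), lined up with the image columns. The pad circle runs from x 233 to 573 and y 103 to 437.

Run:
```python
from h import *
d=load('wrist'); f=lambda u,v,z: at_z(d,181+(u+.5)/5.5-.5,156+(v+.5)/5.5-.5,z)
A=f(377.5,288,.1);B=f(378.5,524,.1); c=(A+B)/2; e=A-B; yw=np.arctan2(e[1],e[0])%np.pi; print('handle',c,'yaw',yw,'len',np.linalg.norm(e))
ang=[f(233,268,.004),f(573,270,.004),f(403,103,.004),f(405,438,.004)]; pad=(ang[0]+ang[1])/2,(ang[2]+ang[3])/2; print('pad',pad,np.linalg.norm(ang[0]-ang[1]),np.linalg.norm(ang[2]-ang[3]))
T=down(yw+np.pi/2) if True else 0
s=manip.state(); R=R0(s); tgt=np.array([c[0],c[1],.16]); show(rows(s['tool_pos'],R,tgt,T)); print(yw+np.pi/2)
```

```text
handle [0.55304065 0.20684951 0.1       ] yaw 1.3535293101916361 len 0.05225380524791597
pad (array([0.54779865, 0.20819557, 0.004     ]), array([0.54792356, 0.20996897, 0.004     ])) 0.08961176228447928 0.09266191220367433
[33.51, -1.71, 20.13, -0.0, -0.0, 0.0]
[33.51, -1.72, 20.12, -0.0, -0.0, 0.0]
[33.51, -1.73, 20.12, -0.0, -0.0, 0.0]
2.9243256369865325
```

>>> jog_arm(force=80, steps=[{"gripper": 1, "x": 33.5, "y": -1.7, "z": 20.1, "ax": -0.001, "ay": 0, "az": 0}, {"gripper": 1, "x": 33.5, "y": -1.7, "z": 20.1, "ax": 0, "ay": 0, "az": 0}, {"gripper": 1, "x": 33.5, "y": -1.7, "z": 20.1, "ax": 0, "ay": 0, "az": 0}, {"gripper": 1, "x": 25, "y": 0, "z": 0, "ax": 0, "ay": 0, "az": 0}, {"gripper": 1, "x": 25, "y": 0, "z": 0, "ax": 0, "ay": 0, "az": 0}, {"gripper": 1, "x": 20, "y": 0, "z": 0, "ax": 0, "ay": 0, "az": 0}, {"gripper": 0, "x": 0, "y": 0, "z": 0, "ax": 0, "ay": 0, "az": 0}, {"gripper": -0.4, "x": 0, "y": 0, "z": 0, "ax": 0, "ay": 0, "az": 0}, {"gripper": -1, "x": 0, "y": 0, "z": 0, "ax": 0, "ay": 0, "az": 0}, {"gripper": -1, "x": 0, "y": 0, "z": 0, "ax": 0, "ay": 0, "az": 0}, {"gripper": -1, "x": 0, "y": 0, "z": 0, "ax": 0, "ay": 0, "az": 0}, {"gripper": -1, "x": 0, "y": 0, "z": 0, "ax": 0, "ay": 0, "az": 0}])

```text
t: 4.5
tool_pos: [0.5534, 0.2083, 0.091]
tcp_rot: [-0.963, 1.569, 0.392]
force: [-0.4, -0.1, 6.1]
width: 0.0081
```

Run:
```python
from h import *
s=manip.state();print(s['t'],s['tool_pos'],s['force'],s['moment'],s['width'],yawy(R0(s)))
```

```text
4.5 [0.55336038 0.20833275 0.09103556] [-0.35755854 -0.14259804  6.09103129] [-0.17459076  0.43191578  0.06042255] 0.00807240504164787 2.926099577987729
```

>>> jog_arm(steps=[{"gripper": -1, "x": 0, "y": 0, "z": 0, "ax": 0, "ay": 0, "az": 0}, {"gripper": -1, "x": -5, "y": 0, "z": 0, "ax": 0, "ay": 0, "az": 0}, {"gripper": -1, "x": -25, "y": 0, "z": 0, "ax": 0, "ay": 0, "az": 0}, {"gripper": -1, "x": -35, "y": 0, "z": 0, "ax": 0, "ay": 0, "az": 0}, {"gripper": -1, "x": -35, "y": 0, "z": 0, "ax": 0, "ay": 0, "az": 0}, {"gripper": -1, "x": 0, "y": 0, "z": 0, "ax": 0, "ay": 0, "az": 0}])

```text
t: 5.25
tool_pos: [0.5541, 0.2089, 0.193]
tcp_rot: [-0.757, 1.566, 0.598]
force: [-0.5, -0.2, -2.7]
width: 0.0073
```

Run:
```python
from h import *
d=grab('wrist'); s=manip.state();R=R0(s);print(s['t'],s['tool_pos'],s['force'],s['moment'],s['width'],yawy(R))
for p in ([0,0,0],[6,0,0],[-13,0,27],[-13,0,-27],[83,0,0]): print(p,proj(d,s['tool_pos']+R.apply(np.array(p)/1000)))
save(d['img'],'w4.png',4,(160,200,350,350))
```

```text
5.3 [0.55308574 0.20844204 0.19099982] [-0.37479791 -0.20428517 -2.56507604] [-0.00704685  0.06269634 -0.02765227] 0.007910534615680581 2.9254976048417984
[0, 0, 0] [256.52814659 237.18577882]
[6, 0, 0] [256.44155954 232.93144568]
[-13, 0, 27] [256.53100802 293.03159325]
[-13, 0, -27] [256.96651728 197.42002987]
[83, 0, 0] [255.69377296 196.18999896]
```

View pics/w4.png

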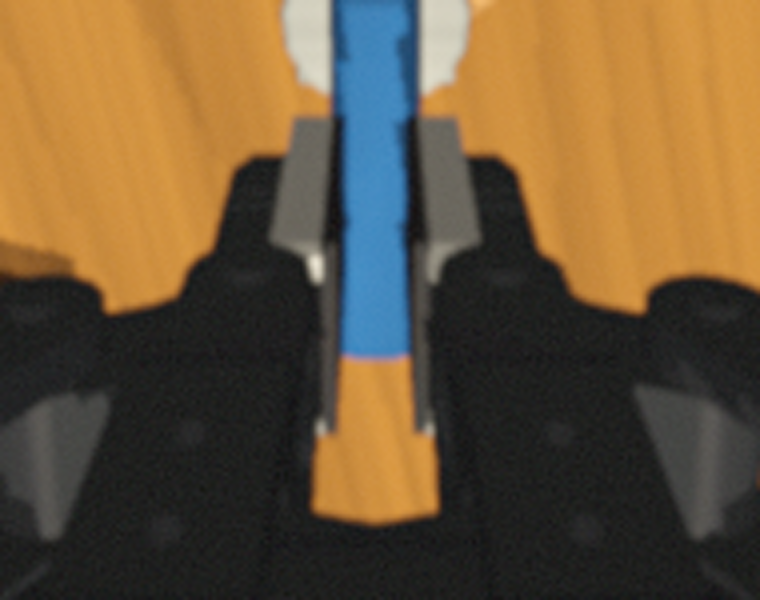

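The picture shows the blue handle held squarely between the pads: centre column at crop (376, ·) and near end at row 357. The jaws are symmetric about column 375. I'll go over the press at screw a's insertion yaw and measure again to solve for the camera bias.

Run:
```python
from h import *
d=load('wrist'); s=manip.state();R=R0(s); print(s['tool_pos'],yawy(R))
for z in (24,27): print(proj(d,s['tool_pos']+R.apply(np.array([-9,0,z])/1000)))
zt=np.array([np.sin(3.80),-np.cos(3.80),0]); tgt=np.array([.509,-.045,.30])-.05*zt; print(tgt)
show(rows(s['tool_pos'],R,tgt,down(3.80)))
```

```text
[0.55308574 0.20844204 0.19099982] 2.9254976048417984
[256.4919486  283.99407336]
[256.47067633 288.75143997]
[ 0.53959289 -0.08454839  0.3       ]
[-15.65, -7.11, -41.26, -0.12, 0.0, 0.0]
[-15.64, -1.91, -41.83, -0.12, 0.0, 0.0]
[-15.63, 3.32, -41.75, -0.12, 0.0, 0.0]
[-15.62, 8.5, -41.01, -0.12, 0.0, 0.0]
[-15.61, 13.55, -39.63, -0.12, 0.0, 0.0]
[-15.6, 18.39, -37.64, -0.12, 0.0, 0.0]
[-15.59, 22.94, -35.06, -0.12, 0.0, 0.0]
```

>>> jog_arm(steps=[{"gripper": -1, "x": -15.6, "y": -7.1, "z": -41.3, "ax": -0.125, "ay": 0, "az": 0}, {"gripper": -1, "x": -15.6, "y": -1.9, "z": -41.8, "ax": -0.125, "ay": 0, "az": 0}, {"gripper": -1, "x": -15.6, "y": 3.3, "z": -41.8, "ax": -0.125, "ay": 0, "az": 0}, {"gripper": -1, "x": -15.6, "y": 8.5, "z": -41, "ax": -0.125, "ay": 0, "az": 0}, {"gripper": -1, "x": -15.6, "y": 13.6, "z": -39.6, "ax": -0.125, "ay": 0, "az": 0}, {"gripper": -1, "x": -15.6, "y": 18.4, "z": -37.6, "ax": -0.125, "ay": 0, "az": 0}, {"gripper": -1, "x": -15.6, "y": 22.9, "z": -35.1, "ax": -0.125, "ay": 0, "az": 0}, {"gripper": -1, "x": 0, "y": 0, "z": 0, "ax": 0, "ay": 0, "az": 0}, {"gripper": -1, "x": 0, "y": 0, "z": 0, "ax": 0, "ay": 0, "az": 0}, {"gripper": -1, "x": 0, "y": 0, "z": 0, "ax": 0, "ay": 0, "az": 0}])

```text
t: 6.55
tool_pos: [0.5392, -0.0841, 0.298]
tcp_rot: [0.881, 1.569, 3.111]
force: [-0.0, 0.8, -1.7]
width: 0.008
```

Run:
```python
from h import *
d=grab('wrist'); s=manip.state();R=R0(s);print(s['t'],s['tool_pos'],s['force'],s['moment'],yawy(R),s['qpos'])
T=np.linalg.inv(d['camera_from_world']);print('cam in tool',R.inv().apply(T[:3,3]-s['tool_pos'])*1000,(R.inv().as_matrix()@T[:3,:3]).round(4))
for k in G: print(k,proj(d,G[k]))
r=heads(d,G); fit(r)
save(d['img'],'w5.png',1.5)
for i in range(3):
    manip.get_image('wrist'); print(manip.state()['tool_pos'])
```

```text
6.6 [ 0.53928746 -0.08397955  0.29823191] [-0.59253596  0.30329229 -2.37474854] [ 0.06199165  0.00757281 -0.01096438] -2.4819865389047573 [ 2.04356144e-01  1.05827884e-01 -1.54074559e-01 -3.45122575e-04
 -1.31230840e+00  4.55337908e-01]
cam in tool [-149.77819664   -0.2315144   -68.68094416] [[-5.000e-04  2.680e-01 -9.634e-01]
 [ 1.000e+00 -1.000e-04 -5.000e-04]
 [-2.000e-04 -9.634e-01 -2.680e-01]]
a [196.48475258 198.90891626]
b [254.35201445 140.29305608]
c [311.05490455 198.81541471]
d [253.20542298 251.02331935]
a mean [574.7   5.4] rect [574.7   5.4] [ 8.5 26.1] yaw 2.219 rectyaw 2.213
b mean [ 559.5 -109.5] rect [ 559.4 -109.4] [ 8.6 26.4] yaw 1.99 rectyaw 1.99
c mean [444.7 -94. ] rect [444.7 -93.8] [ 9.7 26.4] yaw 2.262 rectyaw 2.286Traceback (most recent call last):
  File "<stdin>", line 5, in <module>
  File "h.py", line 40, in heads
    m=((im[:,:,0]-im[:,:,2]>90)&(im[:,:,0]>.8*np.percentile(im[:,:,0][im[:,:,0]-im[:,:,2]>90],90))).astype(np.uint8)
                                              ~~~~~~~~~~~~~^^^^^^^^^^^^^^^^^^^^^^^^^^^^^^^^^^^^^^
    return _quantile_unchecked(
        a, q, axis, out, overwrite_input, method, keepdims, weights)
    return _ureduce(a,
                    func=_quantile_ureduce_func,
    ...<5 lines>...
                    overwrite_input=overwrite_input,
                    method=method)
    r = func(a, **kwargs)
    result = _quantile(arr,
                       quantiles=q,
    ...<2 lines>...
                       out=out,
                       weights=wgt)
    slices_having_nans = np.isnan(arr[-1, ...])
                                  ~~~^^^^^^^^^
IndexError: index -1 is out of bounds for axis 0 with size 0
```

```bash
cat >> h.py <<'E'
def nominal(d,s=None,zc=-67.7):
    """camera pose from the arm's own pose and the nominal mount"""
    s=s or manip.state(); R=down(yawy(R0(s))); M=np.array([[0,.2673,-.9636],[1,0,0],[0,-.9636,-.2673]])
    T=np.eye(4); T[:3,:3]=R.as_matrix()@M; T[:3,3]=s['tool_pos']+R.apply(np.array([-149.8,0,zc])/1000); d=dict(d); d['camera_from_world']=np.linalg.inv(T); return d
E
python3 - <<'E'
from h import *
for i in range(4):
    d=grab('wrist'); s=manip.state(); R=R0(s); T=np.linalg.inv(d['camera_from_world']); print(s['tool_pos'],yawy(R)+2*np.pi,T[:3,3])
    dn=nominal(d,s); g={k:G[k] for k in 'abc'}; fit(heads(d,g)); fit(heads(dn,g))
im=d['img'].astype(float); b=(im[:,:,2]-im[:,:,0]>40); cols=[ (v,np.flatnonzero(b[v,200:310])+200) for v in range(200,290,8)]
for v,c in cols: print(v, c.min() if len(c) else 0,c.max() if len(c) else 0, len(c))
E
```

```text
[ 0.53937561 -0.08402365  0.29845096] 3.8014206521804557 [ 0.58187055 -0.13803156  0.44818491]
a mean [574.6   5.4] rect [574.6   5.4] [ 8.6 26.2] yaw 2.219 rectyaw 2.203
b mean [ 559.5 -109.5] rect [ 559.4 -109.4] [ 8.6 26.5] yaw 1.989 rectyaw 1.991
c mean [444.7 -94.1] rect [444.6 -94. ] [ 9.6 26.4] yaw 2.266 rectyaw 2.276
centre [ 0.5096 -0.0443] yaw -0.1321 scale 0.9982 resid mm [[-0.2, -0.1], [-0.0, -0.1], [0.2, 0.1]]
a mean [574.4   5.8] rect [574.4   5.8] [ 8.6 26.1] yaw 2.219 rectyaw 2.203
b mean [ 559.2 -109.1] rect [ 559.2 -109. ] [ 8.6 26.5] yaw 1.989 rectyaw 1.991
c mean [444.6 -93.6] rect [444.4 -93.5] [ 9.6 26.4] yaw 2.265 rectyaw 2.275
centre [ 0.5095 -0.0439] yaw -0.1323 scale 0.9979 resid mm [[-0.2, -0.1], [-0.1, -0.1], [0.2, 0.1]]
[ 0.53947515 -0.08406489  0.29861645] 3.801450790383019 [ 0.58192921 -0.13803165  0.44840812]
a mean [574.6   5.5] rect [574.6   5.4] [ 8.6 26.1] yaw 2.217 rectyaw 2.203
b mean [ 559.4 -109.5] rect [ 559.4 -109.4] [ 8.7 26.5] yaw 1.991 rectyaw 1.992
c mean [444.6 -94.1] rect [444.6 -94. ] [ 9.5 26.3] yaw 2.271 rectyaw 2.275
centre [ 0.5096
[... 1408 characters left out ...]
 rectyaw 1.995
c mean [444.8 -94.1] rect [444.6 -94. ] [ 9.6 26.2] yaw 2.271 rectyaw 2.268
centre [ 0.5096 -0.0443] yaw -0.1313 scale 0.9985 resid mm [[-0.1, -0.0], [-0.1, -0.1], [0.2, 0.1]]
a mean [574.2   5.8] rect [574.1   5.8] [ 8.7 26.1] yaw 2.216 rectyaw 2.194
b mean [ 559.  -109.2] rect [ 558.9 -109.2] [ 8.6 26.4] yaw 1.987 rectyaw 1.994
c mean [444.3 -93.7] rect [444.2 -93.6] [ 9.6 26.2] yaw 2.27 rectyaw 2.267
centre [ 0.5092 -0.044 ] yaw -0.1319 scale 0.998 resid mm [[-0.2, -0.0], [-0.1, -0.1], [0.3, 0.1]]
200 244 263 20
208 243 264 22
216 243 263 21
224 243 264 22
232 246 261 16
240 246 261 16
248 246 261 16
256 246 261 16
264 245 261 17
272 245 261 17
280 245 262 18
288 246 261 16
```

```bash
cat >> h.py <<'E'
C=np.array([.509,-.044]);TH=-.131
def hd(n): c,s=np.cos(TH),np.sin(TH); return C+np.array([[c,-s],[s,c]])@(np.array(SC[n])/1000)
E
python3 - <<'E'
from h import *
for k in 'abcd': print(k,hd(k))
s=manip.state(); R=R0(s); p=s['tool_pos']; print(p,yawy(R)); a=hd('a')
show(rows(p,R,[*a,.160],down(2.217+np.pi/2),n=4))
E
```

```text
a [0.57407933 0.00592676]
b [ 0.55892676 -0.10907933]
c [ 0.44392067 -0.09392676]
d [0.45907324 0.02107933]
[ 0.5395214  -0.08427235  0.29888245] -2.4818656894480497
[34.72, -20.66, 12.52, 0.0, 0.0, -0.0]
[34.72, -20.61, 12.59, 0.0, 0.0, -0.0]
[34.72, -20.57, 12.66, 0.0, 0.0, -0.0]
[34.72, -20.52, 12.73, 0.0, 0.0, -0.0]
```

>>> jog_arm(steps=[{"gripper": -1, "x": 34.7, "y": -20.7, "z": 12.5, "ax": 0.003, "ay": 0, "az": 0}, {"gripper": -1, "x": 34.7, "y": -20.6, "z": 12.6, "ax": 0.003, "ay": 0, "az": 0}, {"gripper": -1, "x": 34.7, "y": -20.6, "z": 12.7, "ax": 0.003, "ay": 0, "az": 0}, {"gripper": -1, "x": 34.7, "y": -20.5, "z": 12.7, "ax": 0.003, "ay": 0, "az": 0}, {"gripper": -1, "x": 0, "y": 0, "z": 0, "ax": 0, "ay": 0, "az": 0}, {"gripper": -1, "x": 0, "y": 0, "z": 0, "ax": 0, "ay": 0, "az": 0}, {"gripper": -1, "x": 0, "y": 0, "z": 0, "ax": 0, "ay": 0, "az": 0}])

```text
t: 7.68
tool_pos: [0.5748, 0.0051, 0.1617]
tcp_rot: [-2.001, 1.569, 0.217]
force: [0.1, -0.1, -1.6]
width: 0.0076
```

Run:
```python
from h import *
d=grab('scene');t=grab('top');s=manip.state(); R=R0(s); print(s['t'],s['tool_pos'],yawy(R)+2*np.pi,s['force'],s['moment'])
print('err mm tool',R.inv().apply(np.array([*hd('a'),.16])-s['tool_pos'])*1000)
q=proj(d,[.574,.006,.06]).astype(int); save(d['img'],'s6.png',10,(q[0]-38,q[1]-35,q[0]+38,q[1]+20))
```

```text
7.775 [0.57456907 0.00507827 0.16150665] 3.7880661994986804 [-0.42199944  0.54865819 -1.80895751] [ 0.00639304 -0.00020893  0.00312818]
err mm tool [ 1.50620258 -0.11728579  0.97332215]
```

View pics/s6.png

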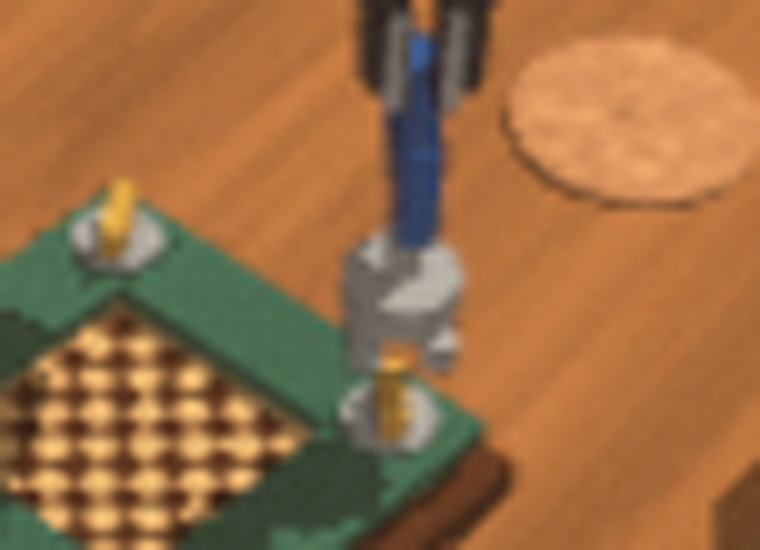

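The crop shows the key's slot (opening at about (402,360)) right above screw a's bar (393,395), lined up with it. I'll lower it.

>>> jog_arm(steps=[{"gripper": -1, "x": 8, "y": -0.1, "z": 0.9, "ax": 0, "ay": 0, "az": 0}, {"gripper": -1, "x": 8, "y": 0, "z": 0, "ax": 0, "ay": 0, "az": 0}, {"gripper": -1, "x": 7, "y": 0, "z": 0, "ax": 0, "ay": 0, "az": 0}, {"gripper": -1, "x": 7, "y": 0, "z": 0, "ax": 0, "ay": 0, "az": 0}, {"gripper": -1, "x": 0, "y": 0, "z": 0, "ax": 0, "ay": 0, "az": 0}])

```text
t: 8.4
tool_pos: [0.5733, 0.0061, 0.1294]
tcp_rot: [1.224, 1.569, -2.841]
force: [-0.1, 0.0, -2.2]
width: 0.0078
```

```bash
cat > st.py <<'E'
from h import *
s=manip.state(); R=R0(s); print('t',s['t'],'p',(s['tool_pos']*1000).round(1),'yaw',round(yawy(R)%(2*np.pi),3),'F',s['force'].round(1),'M',s['moment'].round(3),'q6',s['qpos'][5].round(2))
if len(sys.argv)>1: print('off from head, tool mm',(R.inv().apply(np.array([*hd(sys.argv[1]),.13])-s['tool_pos'])*1000).round(1))
E
python3 st.py a
```

```text
t 8.4 p [573.3   6.1 129.4] yaw 3.789 F [-0.1  0.  -2.2] M [0.027 0.053 0.024] q6 0.3
off from head, tool mm [-0.6 -0.6 -0.6]
```

Force is -2.2 N, just the key's weight, so the slot is over the bar without contact. Now the first turn.

>>> jog_arm(steps=[{"gripper": -1, "x": 0, "y": 0, "z": 0, "ax": 0.1, "ay": 0, "az": 0}, {"gripper": -1, "x": 0, "y": 0, "z": 0, "ax": 0.1, "ay": 0, "az": 0}, {"gripper": -1, "x": 0, "y": 0, "z": 0, "ax": 0.1, "ay": 0, "az": 0}, {"gripper": -1, "x": 0, "y": 0, "z": 0, "ax": 0.1, "ay": 0, "az": 0}, {"gripper": -1, "x": 0, "y": 0, "z": 0, "ax": 0.1, "ay": 0, "az": 0}])

```text
t: 9.02
tool_pos: [0.5739, 0.0063, 0.1304]
tcp_rot: [-1.65, 1.571, 0.065]
force: [0.5, 0.3, -4.1]
width: 0.0076
```

```bash
python3 st.py a
```

```text
t 9.025 p [573.9   6.3 130.4] yaw 3.286 F [ 0.5  0.3 -4.1] M [-0.047 -0.131  0.107] q6 -0.21
off from head, tool mm [ 0.4 -0.2 -0.4]
```

>>> jog_arm(steps=[{"gripper": -1, "x": 0, "y": 0, "z": 0, "ax": 0.1, "ay": 0, "az": 0}, {"gripper": -1, "x": 0, "y": 0, "z": 0, "ax": 0.1, "ay": 0, "az": 0}, {"gripper": -1, "x": 0, "y": 0, "z": 0, "ax": 0.1, "ay": 0, "az": 0}, {"gripper": -1, "x": 0, "y": 0, "z": 0, "ax": 0, "ay": 0, "az": 0}, {"gripper": -1, "x": 0, "y": 0, "z": 0, "ax": -0.12, "ay": 0, "az": 0}, {"gripper": -1, "x": -12, "y": 0, "z": 0, "ax": 0, "ay": 0, "az": 0}, {"gripper": -1, "x": -25, "y": 0, "z": 0, "ax": 0, "ay": 0, "az": 0}, {"gripper": -1, "x": 0, "y": 0, "z": 0, "ax": 0, "ay": 0, "az": 0}])

```text
t: 10.02
tool_pos: [0.5754, 0.0065, 0.1702]
tcp_rot: [-1.332, 1.566, 0.205]
force: [0.2, 0.2, -2.1]
width: 0.008
```

```bash
cat > go.py <<'E'
from h import *
# go.py <screw> <head yaw>: rows from here to hover over it (TCP z .165)
s=manip.state(); R=R0(s); n=sys.argv[1]; print(s['t'],s['tool_pos'],yawy(R)%(2*np.pi),s['force'],s['moment'])
R=down(yawy(R)); show(rows(s['tool_pos'],R,[*hd(n),.163],down(float(sys.argv[2])+np.pi/2),smax=40,amax=.15))
E
python3 go.py c 2.268
```

```text
10.025 [0.57535405 0.00650807 0.17018695] 3.107732230602825 [ 0.2477404   0.18901223 -2.07877789] [-0.03143381 -0.01167854  0.02448476]
[1.44, 25.59, -20.97, -0.15, -0.0, -0.0]
[1.44, 28.37, -17.01, -0.15, -0.0, -0.0]
[1.44, 30.55, -12.7, -0.15, -0.0, -0.0]
[1.44, 32.07, -8.11, -0.15, -0.0, -0.0]
[1.44, 32.91, -3.35, -0.15, -0.0, -0.0]
```

>>> jog_arm(steps=[{"gripper": -1, "x": 1, "y": 25.6, "z": -21, "ax": -0.146, "ay": 0, "az": 0}, {"gripper": -1, "x": 1, "y": 28.4, "z": -17, "ax": -0.146, "ay": 0, "az": 0}, {"gripper": -1, "x": 1, "y": 30.6, "z": -12.7, "ax": -0.146, "ay": 0, "az": 0}, {"gripper": -1, "x": 1, "y": 32.1, "z": -8.1, "ax": -0.146, "ay": 0, "az": 0}, {"gripper": -1, "x": 1, "y": 32.9, "z": -3.4, "ax": -0.147, "ay": 0, "az": 0}, {"gripper": -1, "x": 0, "y": 0, "z": 0, "ax": 0, "ay": 0, "az": 0}, {"gripper": -1, "x": 0, "y": 0, "z": 0, "ax": 0, "ay": 0, "az": 0}, {"gripper": -1, "x": 0, "y": 0, "z": 0, "ax": 0, "ay": 0, "az": 0}])

```text
t: 11.02
tool_pos: [0.4429, -0.094, 0.1623]
tcp_rot: [-2.237, 1.571, 0.031]
force: [-0.0, -0.2, -3.1]
width: 0.0075
```

```bash
python3 st.py c
```

```text
t 11.025 p [442.9 -94.  162.3] yaw 3.839 F [-0.  -0.2 -3.1] M [ 0.04   0.013 -0.007] q6 0.47
off from head, tool mm [32.3 -0.9 -0.6]
```

>>> jog_arm(steps=[{"gripper": -1, "x": 8, "y": -0.5, "z": -0.3, "ax": 0, "ay": 0, "az": 0}, {"gripper": -1, "x": 8, "y": 0, "z": 0, "ax": 0, "ay": 0, "az": 0}, {"gripper": -1, "x": 8, "y": 0, "z": 0, "ax": 0, "ay": 0, "az": 0}, {"gripper": -1, "x": 7.5, "y": 0, "z": 0, "ax": 0, "ay": 0, "az": 0}, {"gripper": -1, "x": 0, "y": 0, "z": 0, "ax": 0, "ay": 0, "az": 0}])

```text
t: 11.65
tool_pos: [0.4424, -0.0944, 0.1301]
tcp_rot: [1.04, 1.569, -2.974]
force: [-0.5, 0.3, -2.1]
width: 0.0076
```

```bash
python3 st.py c
```

```text
t 11.65 p [442.4 -94.4 130.1] yaw 3.839 F [-0.5  0.3 -2.1] M [ 0.064 -0.022 -0.01 ] q6 0.47
off from head, tool mm [ 0.1 -1.5 -0.7]
```

>>> jog_arm(steps=[{"gripper": -1, "x": 0, "y": -1, "z": -0.5, "ax": 0.06, "ay": 0, "az": 0}, {"gripper": -1, "x": 0, "y": 0, "z": 0, "ax": 0.1, "ay": 0, "az": 0}, {"gripper": -1, "x": 0, "y": 0, "z": 0, "ax": 0.1, "ay": 0, "az": 0}, {"gripper": -1, "x": 0, "y": 0, "z": 0, "ax": 0.1, "ay": 0, "az": 0}, {"gripper": -1, "x": 0, "y": 0, "z": 0, "ax": 0.1, "ay": 0, "az": 0}])

```text
t: 12.28
tool_pos: [0.444, -0.094, 0.131]
tcp_rot: [-1.826, 1.57, -0.021]
force: [-0.1, -0.1, -2.5]
width: 0.0075
```

```bash
python3 st.py c
```

```text
t 12.275 p [444. -94. 131.] yaw 3.377 F [-0.1 -0.1 -2.5] M [ 0.029 -0.043  0.097] q6 0.01
off from head, tool mm [1.  0.1 0.1]
```

Turning at friction torque and well centred. I'll finish c, relieve the torque and lift.

>>> jog_arm(steps=[{"gripper": -1, "x": 0, "y": 0, "z": 0, "ax": 0.1, "ay": 0, "az": 0}, {"gripper": -1, "x": 0, "y": 0, "z": 0, "ax": 0.12, "ay": 0, "az": 0}, {"gripper": -1, "x": 0, "y": 0, "z": 0, "ax": 0.12, "ay": 0, "az": 0}, {"gripper": -1, "x": 0, "y": 0, "z": 0, "ax": 0, "ay": 0, "az": 0}, {"gripper": -1, "x": 0, "y": 0, "z": 0, "ax": -0.12, "ay": 0, "az": 0}, {"gripper": -1, "x": -12, "y": 0, "z": 0, "ax": 0, "ay": 0, "az": 0}, {"gripper": -1, "x": -22, "y": 0, "z": 0, "ax": 0, "ay": 0, "az": 0}, {"gripper": -1, "x": 0, "y": 0, "z": 0, "ax": 0, "ay": 0, "az": 0}])

```text
t: 13.28
tool_pos: [0.4454, -0.0939, 0.167]
tcp_rot: [-1.483, 1.567, 0.105]
force: [0.2, -0.4, -3.9]
width: 0.0077
```

```bash
python3 go.py b 1.99
```

```text
13.275 [ 0.4453679  -0.09391037  0.16698957] 3.1589567180987737 [ 0.23649239 -0.38631227 -3.86719579] [ 0.04640745 -0.01370601  0.01262308]
[1.33, -37.76, -5.71, -0.13, 0.0, 0.0]
[1.33, -36.66, -10.7, -0.13, 0.0, 0.0]
[1.33, -34.9, -15.5, -0.13, 0.0, 0.0]
```

>>> jog_arm(steps=[{"gripper": -1, "x": 1.3, "y": -37.8, "z": -5.7, "ax": -0.134, "ay": 0, "az": 0}, {"gripper": -1, "x": 1.3, "y": -36.7, "z": -10.7, "ax": -0.134, "ay": 0, "az": 0}, {"gripper": -1, "x": 1.3, "y": -34.9, "z": -15.5, "ax": -0.134, "ay": 0, "az": 0}, {"gripper": -1, "x": 0, "y": 0, "z": 0, "ax": 0, "ay": 0, "az": 0}, {"gripper": -1, "x": 0, "y": 0, "z": 0, "ax": 0, "ay": 0, "az": 0}, {"gripper": -1, "x": 0, "y": 0, "z": 0, "ax": 0, "ay": 0, "az": 0}, {"gripper": -1, "x": 0, "y": 0, "z": 0, "ax": 0, "ay": 0, "az": 0}])

```text
t: 14.15
tool_pos: [0.5571, -0.109, 0.1613]
tcp_rot: [-1.767, 1.57, 0.223]
force: [-1.3, 0.4, -3.2]
width: 0.0073
```

```bash
python3 st.py b
```

```text
t 14.15 p [ 557.1 -109.   161.3] yaw 3.561 F [-1.3  0.4 -3.2] M [-0.003 -0.041 -0.002] q6 0.27
off from head, tool mm [31.3 -1.6 -0.8]
```

>>> jog_arm(steps=[{"gripper": -1, "x": 4, "y": -1.6, "z": -0.8, "ax": 0, "ay": 0, "az": 0}, {"gripper": -1, "x": 9, "y": 0, "z": 0, "ax": 0, "ay": 0, "az": 0}, {"gripper": -1, "x": 9, "y": 0, "z": 0, "ax": 0, "ay": 0, "az": 0}, {"gripper": -1, "x": 9, "y": 0, "z": 0, "ax": 0, "ay": 0, "az": 0}, {"gripper": -1, "x": 0, "y": 0, "z": 0, "ax": 0, "ay": 0, "az": 0}])

```text
t: 14.78
tool_pos: [0.5586, -0.1092, 0.1287]
tcp_rot: [1.222, 1.569, -3.071]
force: [0.7, -0.8, -0.4]
width: 0.0075
```

```bash
python3 st.py b
```

```text
t 14.775 p [ 558.6 -109.2  128.7] yaw 3.561 F [ 0.7 -0.8 -0.4] M [-0.02  -0.045  0.021] q6 0.27
off from head, tool mm [-1.3 -0.3  0. ]
```

>>> jog_arm(steps=[{"gripper": -1, "x": -1, "y": 0, "z": 0, "ax": 0.08, "ay": 0, "az": 0}, {"gripper": -1, "x": 0, "y": 0, "z": 0, "ax": 0.1, "ay": 0, "az": 0}, {"gripper": -1, "x": 0, "y": 0, "z": 0, "ax": 0.1, "ay": 0, "az": 0}, {"gripper": -1, "x": 0, "y": 0, "z": 0, "ax": 0.12, "ay": 0, "az": 0}, {"gripper": -1, "x": 0, "y": 0, "z": 0, "ax": 0.12, "ay": 0, "az": 0}])

```text
t: 15.4
tool_pos: [0.5594, -0.1092, 0.1311]
tcp_rot: [-2.477, 1.571, -1.009]
force: [0.1, 0.5, -2.4]
width: 0.0077
```

```bash
python3 st.py b
```

```text
t 15.4 p [ 559.4 -109.2  131.1] yaw 3.038 F [ 0.1  0.5 -2.4] M [-0.096  0.088  0.175] q6 -0.25
off from head, tool mm [1.1 0.5 0.1]
```

>>> jog_arm(steps=[{"gripper": -1, "x": 0, "y": 0, "z": 0, "ax": 0.1, "ay": 0, "az": 0}, {"gripper": -1, "x": 0, "y": 0, "z": 0, "ax": 0.1, "ay": 0, "az": 0}, {"gripper": -1, "x": 0, "y": 0, "z": 0, "ax": 0.08, "ay": 0, "az": 0}, {"gripper": -1, "x": 0, "y": 0, "z": 0, "ax": 0, "ay": 0, "az": 0}, {"gripper": -1, "x": 0, "y": 0, "z": 0, "ax": -0.12, "ay": 0, "az": 0}, {"gripper": -1, "x": -12, "y": 0, "z": 0, "ax": 0, "ay": 0, "az": 0}, {"gripper": -1, "x": -22, "y": 0, "z": 0, "ax": 0, "ay": 0, "az": 0}, {"gripper": -1, "x": 0, "y": 0, "z": 0, "ax": 0, "ay": 0, "az": 0}])

```text
t: 16.4
tool_pos: [0.5609, -0.1092, 0.1674]
tcp_rot: [-1.286, 1.566, 0.024]
force: [-0.6, 0.0, -2.8]
width: 0.0076
```

```bash
python3 go.py d 2.03
```

```text
16.4 [ 0.56089782 -0.10915306  0.16736451] 2.8805341159821376 [-0.58227975  0.01939293 -2.81509087] [ 0.06621063 -0.05941126 -0.02706061]
[0.87, 26.4, 19.91, -0.14, -0.0, -0.0]
[0.87, 23.27, 23.49, -0.14, -0.0, -0.0]
[0.87, 19.65, 26.59, -0.14, -0.0, -0.0]
[0.87, 15.63, 29.13, -0.14, -0.0, -0.0]
[0.87, 11.29, 31.08, -0.14, -0.0, -0.0]
```

>>> jog_arm(steps=[{"gripper": -1, "x": 0.9, "y": 26.4, "z": 19.9, "ax": -0.144, "ay": 0, "az": 0}, {"gripper": -1, "x": 0.9, "y": 23.3, "z": 23.5, "ax": -0.144, "ay": 0, "az": 0}, {"gripper": -1, "x": 0.9, "y": 19.7, "z": 26.6, "ax": -0.144, "ay": 0, "az": 0}, {"gripper": -1, "x": 0.9, "y": 15.6, "z": 29.1, "ax": -0.144, "ay": 0, "az": 0}, {"gripper": -1, "x": 0.9, "y": 11.3, "z": 31.1, "ax": -0.144, "ay": 0, "az": 0}, {"gripper": -1, "x": 0, "y": 0, "z": 0, "ax": 0, "ay": 0, "az": 0}, {"gripper": -1, "x": 0, "y": 0, "z": 0, "ax": 0, "ay": 0, "az": 0}, {"gripper": -1, "x": 0, "y": 0, "z": 0, "ax": 0, "ay": 0, "az": 0}, {"gripper": -1, "x": 0, "y": 0, "z": 0, "ax": 0, "ay": 0, "az": 0}])

```text
t: 17.52
tool_pos: [0.4575, 0.0205, 0.1602]
tcp_rot: [1.639, 1.57, -2.615]
force: [0.4, 0.2, -2.2]
width: 0.0074
```

```bash
python3 st.py d
```

```text
t 17.525 p [457.5  20.5 160.2] yaw 3.6 F [ 0.4  0.2 -2.2] M [-0.029  0.053  0.04 ] q6 -0.02
off from head, tool mm [30.2 -1.6 -0.2]
```

>>> jog_arm(steps=[{"gripper": -1, "x": 3, "y": -1.6, "z": -0.2, "ax": 0, "ay": 0, "az": 0}, {"gripper": -1, "x": 9, "y": 0, "z": 0, "ax": 0, "ay": 0, "az": 0}, {"gripper": -1, "x": 9, "y": 0, "z": 0, "ax": 0, "ay": 0, "az": 0}, {"gripper": -1, "x": 8, "y": 0, "z": 0, "ax": 0, "ay": 0, "az": 0}, {"gripper": -1, "x": 0, "y": 0, "z": 0, "ax": 0, "ay": 0, "az": 0}])

```text
t: 18.15
tool_pos: [0.4582, 0.0213, 0.1305]
tcp_rot: [1.515, 1.569, -2.737]
force: [-0.2, -0.5, -2.4]
width: 0.0075
```

```bash
python3 st.py d
```

```text
t 18.15 p [458.2  21.3 130.5] yaw 3.602 F [-0.2 -0.5 -2.4] M [ 0.027 -0.009  0.041] q6 -0.02
off from head, tool mm [ 0.5 -0.6 -0.6]
```

>>> jog_arm(steps=[{"gripper": -1, "x": 0, "y": -0.5, "z": -0.3, "ax": 0.08, "ay": 0, "az": 0}, {"gripper": -1, "x": 0, "y": 0, "z": 0, "ax": 0.1, "ay": 0, "az": 0}, {"gripper": -1, "x": 0, "y": 0, "z": 0, "ax": 0.1, "ay": 0, "az": 0}, {"gripper": -1, "x": 0, "y": 0, "z": 0, "ax": 0.12, "ay": 0, "az": 0}, {"gripper": -1, "x": 0, "y": 0, "z": 0, "ax": 0.12, "ay": 0, "az": 0}])

```text
t: 18.77
tool_pos: [0.4594, 0.0215, 0.1315]
tcp_rot: [-2.365, 1.571, -0.858]
force: [0.8, -0.2, -2.7]
width: 0.0077
```

```bash
python3 st.py d
```

```text
t 18.775 p [459.4  21.5 131.5] yaw 3.078 F [ 0.8 -0.2 -2.7] M [-0.18  -0.002  0.132] q6 -0.54
off from head, tool mm [ 1.5  0.3 -0.4]
```

>>> jog_arm(steps=[{"gripper": -1, "x": 0, "y": 0, "z": 0, "ax": 0.1, "ay": 0, "az": 0}, {"gripper": -1, "x": 0, "y": 0, "z": 0, "ax": 0.1, "ay": 0, "az": 0}, {"gripper": -1, "x": 0, "y": 0, "z": 0, "ax": 0.08, "ay": 0, "az": 0}, {"gripper": -1, "x": 0, "y": 0, "z": 0, "ax": 0, "ay": 0, "az": 0}, {"gripper": -1, "x": 0, "y": 0, "z": 0, "ax": -0.12, "ay": 0, "az": 0}, {"gripper": -1, "x": -12, "y": 0, "z": 0, "ax": 0, "ay": 0, "az": 0}, {"gripper": -1, "x": -30, "y": 0, "z": 0, "ax": 0, "ay": 0, "az": 0}, {"gripper": -1, "x": -45, "y": 0, "z": 0, "ax": 0, "ay": 0, "az": 0}, {"gripper": -1, "x": -45, "y": 0, "z": 0, "ax": 0, "ay": 0, "az": 0}, {"gripper": -1, "x": -38, "y": 0, "z": 0, "ax": 0, "ay": 0, "az": 0}])

```text
t: 20.02
tool_pos: [0.4595, 0.0214, 0.3044]
tcp_rot: [-1.024, 1.568, 0.325]
force: [0.8, 0.7, -2.6]
width: 0.0075
```

Run:
```python
from h import *
s=manip.state(); R=down(yawy(R0(s))); print(s['t'],s['tool_pos'],yawy(R))
zt=R.as_matrix()[:,2]; tgt=np.array([.509,-.044,.30])-.055*zt; show(rows(s['tool_pos'],R,tgt,R))
```

```text
20.025 [0.45950715 0.02135979 0.30444494] 2.919863744925778
[1.48, -20.88, -35.96, 0.0, 0.0, 0.0]
[1.48, -20.88, -35.96, 0.0, 0.0, 0.0]
[1.48, -20.88, -35.96, 0.0, 0.0, 0.0]
```

>>> jog_arm(steps=[{"gripper": -1, "x": 1, "y": -21, "z": -36, "ax": 0, "ay": 0, "az": 0}, {"gripper": -1, "x": 1, "y": -21, "z": -36, "ax": 0, "ay": 0, "az": 0}, {"gripper": -1, "x": 1, "y": -21, "z": -36, "ax": 0, "ay": 0, "az": 0}, {"gripper": -1, "x": 0, "y": 0, "z": 0, "ax": 0, "ay": 0, "az": 0}, {"gripper": -1, "x": 0, "y": 0, "z": 0, "ax": 0, "ay": 0, "az": 0}, {"gripper": -1, "x": 0, "y": 0, "z": 0, "ax": 0, "ay": 0, "az": 0}, {"gripper": -1, "x": 0, "y": 0, "z": 0, "ax": 0, "ay": 0, "az": 0}])

```text
t: 20.9
tool_pos: [0.4973, -0.097, 0.2988]
tcp_rot: [-1.067, 1.57, 0.284]
force: [-0.2, -0.0, -1.2]
width: 0.0078
```

Run:
```python
from h import *
d=grab('wrist'); s=manip.state(); R=R0(s); print(s['t'],s['tool_pos'],yawy(R)); dn=nominal(d,s)
r=heads(dn,G); c,th=fit(r); print({k:round(float((2.57-.131-v[1])%np.pi),3) for k,v in r.items()})
im=d['img'].astype(float); b=(im[:,:,2]-im[:,:,0]>40); 
for v in range(235,290,10): c=np.flatnonzero(b[v,200:310])+200; print(v,c.min(),c.max(),end=' ; ')
save(d['img'],'w7.png',1.5)
R=down(yawy(R)); print(); show(rows(s['tool_pos'],R,[*hd('a'),.163],down(r['a'][1]+np.pi/2),n=4)); print(r['a'][1]+np.pi/2)
```

```text
20.95 [ 0.49729508 -0.0970521   0.29872953] 2.922625779001472
a mean [ 5.74e+02 -4.00e-01] rect [573.6   1.1] [ 8.3 16.3] yaw 1.329 rectyaw 1.574
b mean [ 558.6 -109. ] rect [ 558.4 -109.1] [ 9. 26.] yaw 1.35 rectyaw 1.332
c mean [443.8 -94. ] rect [443.8 -93.8] [ 8.8 26.1] yaw 1.619 rectyaw 1.623
d mean [458.1  26.3] rect [453.7  24.9] [25.5 31.2] yaw 1.704 rectyaw 1.352
centre [ 0.5086 -0.0443] yaw -0.1541 scale 1.0034 resid mm [[-0.8, -4.5], [1.5, 1.5], [1.4, -1.3], [-2.1, 4.4]]
{'a': 1.11, 'b': 1.089, 'c': 0.82, 'd': 0.735}
235 245 261 ; 245 245 261 ; 255 246 261 ; 265 246 261 ; 275 245 261 ; 285 245 262 ; 
[33.93, -13.15, 29.3, 0.01, 0.0, 0.0]
[33.93, -12.98, 29.37, 0.01, 0.0, 0.0]
[33.93, -12.81, 29.45, 0.01, 0.0, 0.0]
[33.93, -12.65, 29.52, 0.01, 0.0, 0.0]
2.9000863167173048
```

View pics/w7.png

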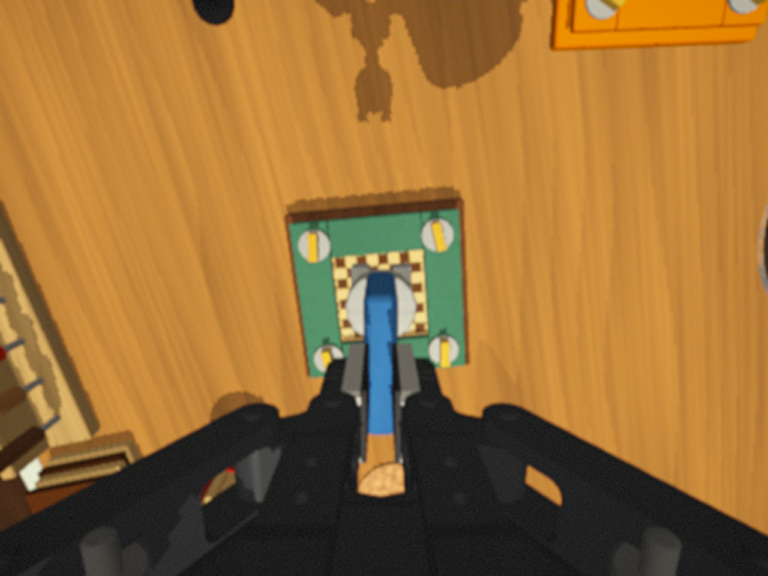

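The picture shows heads b (314,246), c (437,235) and d (444,350) now lying nearly along the image columns. Head a (327,358) is half hidden by a finger. b and c each turned 0.65 rad, and a and d got the same commanded turn, so the first round is done. Second round: a first.

```bash
python3 go.py a 1.567
```

```text
20.95 [ 0.49729508 -0.0970521   0.29872953] 2.922625779001472 [ 0.07486975  0.45469663 -2.22713085] [ 0.05892231 -0.00569972  0.00714311]
[27.15, -10.52, 23.44, -0.04, 0.0, 0.0]
[27.15, -11.51, 22.97, -0.04, 0.0, 0.0]
[27.15, -12.49, 22.45, -0.04, 0.0, 0.0]
[27.15, -13.45, 21.89, -0.04, 0.0, 0.0]
[27.15, -14.38, 21.29, -0.04, 0.0, 0.0]
```

>>> jog_arm(steps=[{"gripper": -1, "x": 27, "y": -10.5, "z": 23.4, "ax": -0.043, "ay": 0, "az": 0}, {"gripper": -1, "x": 27, "y": -11.5, "z": 23, "ax": -0.043, "ay": 0, "az": 0}, {"gripper": -1, "x": 27, "y": -12.5, "z": 22.5, "ax": -0.043, "ay": 0, "az": 0}, {"gripper": -1, "x": 27, "y": -13.5, "z": 21.9, "ax": -0.043, "ay": 0, "az": 0}, {"gripper": -1, "x": 27, "y": -14.4, "z": 21.3, "ax": -0.043, "ay": 0, "az": 0}, {"gripper": -1, "x": 0, "y": 0, "z": 0, "ax": 0, "ay": 0, "az": 0}, {"gripper": -1, "x": 0, "y": 0, "z": 0, "ax": 0, "ay": 0, "az": 0}, {"gripper": -1, "x": 0, "y": 0, "z": 0, "ax": 0, "ay": 0, "az": 0}, {"gripper": -1, "x": 0, "y": 0, "z": 0, "ax": 0, "ay": 0, "az": 0}])

```text
t: 22.08
tool_pos: [0.5744, 0.005, 0.1644]
tcp_rot: [-1.249, 1.569, 0.316]
force: [-0.4, -0.5, -1.5]
width: 0.0077
```

```bash
python3 st.py a
```

```text
t 22.075 p [574.4   5.  164.4] yaw 3.136 F [-0.4 -0.5 -1.5] M [-0.009 -0.034 -0.018] q6 -0.35
off from head, tool mm [34.4  0.4  0.9]
```

>>> jog_arm(steps=[{"gripper": -1, "x": 7, "y": 0.4, "z": 0.8, "ax": 0, "ay": 0, "az": 0}, {"gripper": -1, "x": 9, "y": 0, "z": 0, "ax": 0, "ay": 0, "az": 0}, {"gripper": -1, "x": 9, "y": 0, "z": 0, "ax": 0, "ay": 0, "az": 0}, {"gripper": -1, "x": 8, "y": 0, "z": 0, "ax": 0, "ay": 0, "az": 0}, {"gripper": -1, "x": 0, "y": 0, "z": 0, "ax": 0, "ay": 0, "az": 0}])

```text
t: 22.7
tool_pos: [0.5734, 0.0059, 0.1294]
tcp_rot: [1.878, 1.569, -2.84]
force: [0.1, -0.6, -1.7]
width: 0.0082
```

```bash
python3 st.py a
```

```text
t 22.7 p [573.4   5.9 129.4] yaw 3.137 F [ 0.1 -0.6 -1.7] M [0.038 0.002 0.069] q6 -0.36
off from head, tool mm [-0.6 -0.7  0. ]
```

>>> jog_arm(steps=[{"gripper": -1, "x": -0.5, "y": -0.4, "z": 0, "ax": 0.1, "ay": 0, "az": 0}, {"gripper": -1, "x": 0, "y": 0, "z": 0, "ax": 0.12, "ay": 0, "az": 0}, {"gripper": -1, "x": 0, "y": 0, "z": 0, "ax": 0.12, "ay": 0, "az": 0}, {"gripper": -1, "x": 0, "y": 0, "z": 0, "ax": 0.12, "ay": 0, "az": 0}, {"gripper": -1, "x": 0, "y": 0, "z": 0, "ax": 0.12, "ay": 0, "az": 0}, {"gripper": -1, "x": 0, "y": 0, "z": 0, "ax": 0.12, "ay": 0, "az": 0}, {"gripper": -1, "x": 0, "y": 0, "z": 0, "ax": 0.12, "ay": 0, "az": 0}, {"gripper": -1, "x": 0, "y": 0, "z": 0, "ax": 0.1, "ay": 0, "az": 0}, {"gripper": -1, "x": 0, "y": 0, "z": 0, "ax": 0.08, "ay": 0, "az": 0}, {"gripper": -1, "x": 0, "y": 0, "z": 0, "ax": 0.04, "ay": 0, "az": 0}, {"gripper": -1, "x": 0, "y": 0, "z": 0, "ax": 0, "ay": 0, "az": 0}])

```text
t: 24.08
tool_pos: [0.5744, 0.0061, 0.131]
tcp_rot: [-0.968, 1.571, -0.442]
force: [-1.4, 0.1, -2.6]
width: 0.0077
```

```bash
python3 st.py a
```

```text
t 24.075 p [574.4   6.1 131. ] yaw 2.097 F [-1.4  0.1 -2.6] M [-0.03   0.101  0.053] q6 -1.4
off from head, tool mm [ 1.   0.  -0.3]
```

>>> jog_arm(steps=[{"gripper": -1, "x": 0, "y": 0, "z": 0, "ax": 0.05, "ay": 0, "az": 0}, {"gripper": -1, "x": 0, "y": 0, "z": 0, "ax": 0.04, "ay": 0, "az": 0}, {"gripper": -1, "x": 0, "y": 0, "z": 0, "ax": 0.03, "ay": 0, "az": 0}, {"gripper": -1, "x": 0, "y": 0, "z": 0, "ax": 0, "ay": 0, "az": 0}])

```text
t: 24.58
tool_pos: [0.5743, 0.0061, 0.131]
tcp_rot: [-0.366, 1.571, 0.041]
force: [0.2, 0.6, -2.3]
width: 0.0074
```

```bash
python3 st.py a
```

```text
t 24.575 p [574.3   6.1 131. ] yaw 1.977 F [ 0.2  0.6 -2.3] M [-0.054  0.052  0.082] q6 -1.52
off from head, tool mm [ 1.  -0.  -0.3]
```

>>> jog_arm(steps=[{"gripper": -1, "x": 0, "y": 0, "z": 0, "ax": 0.02, "ay": 0, "az": 0}, {"gripper": -1, "x": 0, "y": 0, "z": 0, "ax": 0.02, "ay": 0, "az": 0}, {"gripper": -1, "x": 0, "y": 0, "z": 0, "ax": 0, "ay": 0, "az": 0}])

```text
t: 24.95
tool_pos: [0.5744, 0.0061, 0.131]
tcp_rot: [-0.568, 1.571, -0.203]
force: [-0.3, -0.4, -1.5]
width: 0.0077
```

```bash
python3 st.py a
```

```text
t 24.95 p [574.4   6.1 131. ] yaw 1.936 F [-0.3 -0.4 -1.5] M [-0.093  0.067  0.179] q6 -1.56
off from head, tool mm [ 1.  -0.  -0.3]
```

>>> jog_arm(steps=[{"gripper": -1, "x": 0, "y": 0, "z": 0, "ax": 0.02, "ay": 0, "az": 0}, {"gripper": -1, "x": 0, "y": 0, "z": 0, "ax": 0, "ay": 0, "az": 0}])

```text
t: 25.2
tool_pos: [0.5744, 0.0061, 0.131]
tcp_rot: [-0.201, 1.571, 0.144]
force: [-0.9, -0.4, -1.7]
width: 0.0075
```

```bash
python3 st.py a
```

```text
t 25.2 p [574.4   6.1 131. ] yaw 1.916 F [-0.9 -0.4 -1.7] M [-0.138  0.013  0.264] q6 -1.58
off from head, tool mm [ 1.  -0.1 -0.3]
```

The torque is rising at the stop (0.26 N m at yaw 1.916), so a is tight. Relieve, lift, and on to c.

>>> jog_arm(steps=[{"gripper": -1, "x": 0, "y": 0, "z": 0, "ax": -0.12, "ay": 0, "az": 0}, {"gripper": -1, "x": 0, "y": 0, "z": 0, "ax": -0.02, "ay": 0, "az": 0}, {"gripper": -1, "x": -12, "y": 0, "z": 0, "ax": 0, "ay": 0, "az": 0}, {"gripper": -1, "x": -22, "y": 0, "z": 0, "ax": 0, "ay": 0, "az": 0}, {"gripper": -1, "x": 0, "y": 0, "z": 0, "ax": 0, "ay": 0, "az": 0}])

```text
t: 25.82
tool_pos: [0.5757, 0.0064, 0.1673]
tcp_rot: [-0.253, 1.566, 0.232]
force: [0.1, -0.2, -2.1]
width: 0.0076
```

```bash
python3 go.py c 1.62
```

```text
25.825 [0.57573253 0.00638306 0.16729406] 2.055393684371264 [ 0.06970669 -0.19636512 -2.09037975] [ 0.03233392 -0.01639809 -0.04218367]
[0.54, -3.42, -20.42, -0.14, -0.0, -0.0]
[0.54, -0.5, -20.7, -0.14, -0.0, -0.0]
[0.54, 2.44, -20.56, -0.14, -0.0, -0.0]
[0.54, 5.32, -20.01, -0.14, -0.0, -0.0]
[0.54, 8.1, -19.06, -0.14, -0.0, -0.0]
[0.54, 10.71, -17.72, -0.14, -0.0, -0.0]
[0.54, 13.11, -16.03, -0.14, -0.0, -0.0]
[0.54, 15.24, -14.01, -0.14, -0.0, -0.0]
```

>>> jog_arm(steps=[{"gripper": -1, "x": 0.4, "y": -3.4, "z": -20.4, "ax": -0.142, "ay": 0, "az": 0}, {"gripper": -1, "x": 0.4, "y": -0.5, "z": -20.7, "ax": -0.142, "ay": 0, "az": 0}, {"gripper": -1, "x": 0.4, "y": 2.4, "z": -20.6, "ax": -0.142, "ay": 0, "az": 0}, {"gripper": -1, "x": 0.4, "y": 5.3, "z": -20, "ax": -0.142, "ay": 0, "az": 0}, {"gripper": -1, "x": 0.4, "y": 8.1, "z": -19.1, "ax": -0.142, "ay": 0, "az": 0}, {"gripper": -1, "x": 0.4, "y": 10.7, "z": -17.7, "ax": -0.142, "ay": 0, "az": 0}, {"gripper": -1, "x": 0.4, "y": 13.1, "z": -16, "ax": -0.142, "ay": 0, "az": 0}, {"gripper": -1, "x": 0.4, "y": 15.2, "z": -14, "ax": -0.142, "ay": 0, "az": 0}, {"gripper": -1, "x": 0, "y": 0, "z": 0, "ax": 0, "ay": 0, "az": 0}, {"gripper": -1, "x": 0, "y": 0, "z": 0, "ax": 0, "ay": 0, "az": 0}, {"gripper": -1, "x": 0, "y": 0, "z": 0, "ax": 0, "ay": 0, "az": 0}, {"gripper": -1, "x": 0, "y": 0, "z": 0, "ax": 0, "ay": 0, "az": 0}])

```text
t: 27.32
tool_pos: [0.443, -0.0942, 0.1616]
tcp_rot: [1.707, 1.571, -2.955]
force: [0.5, 0.5, -1.1]
width: 0.008
```

```bash
python3 st.py c
```

```text
t 27.325 p [443.  -94.2 161.6] yaw 3.192 F [ 0.5  0.5 -1.1] M [ 0.016 -0.027  0.003] q6 -0.18
off from head, tool mm [31.6 -1.   0.3]
```

>>> jog_arm(steps=[{"gripper": -1, "x": 4, "y": -1, "z": 0.2, "ax": 0, "ay": 0, "az": 0}, {"gripper": -1, "x": 9, "y": 0, "z": 0, "ax": 0, "ay": 0, "az": 0}, {"gripper": -1, "x": 9, "y": 0, "z": 0, "ax": 0, "ay": 0, "az": 0}, {"gripper": -1, "x": 9, "y": 0, "z": 0, "ax": 0, "ay": 0, "az": 0}, {"gripper": -1, "x": 0, "y": 0, "z": 0, "ax": 0, "ay": 0, "az": 0}])

```text
t: 27.95
tool_pos: [0.443, -0.0943, 0.1297]
tcp_rot: [1.688, 1.569, -2.974]
force: [-0.1, 1.1, -2.4]
width: 0.0077
```

```bash
python3 st.py c
```

```text
t 27.95 p [443.  -94.3 129.7] yaw 3.192 F [-0.1  1.1 -2.4] M [0.062 0.012 0.   ] q6 -0.18
off from head, tool mm [-0.3 -0.9  0.4]
```

>>> jog_arm(steps=[{"gripper": -1, "x": 0, "y": -0.5, "z": 0.2, "ax": 0.08, "ay": 0, "az": 0}, {"gripper": -1, "x": 0, "y": 0, "z": 0, "ax": 0.12, "ay": 0, "az": 0}, {"gripper": -1, "x": 0, "y": 0, "z": 0, "ax": 0.12, "ay": 0, "az": 0}, {"gripper": -1, "x": 0, "y": 0, "z": 0, "ax": 0.12, "ay": 0, "az": 0}, {"gripper": -1, "x": 0, "y": 0, "z": 0, "ax": 0.12, "ay": 0, "az": 0}, {"gripper": -1, "x": 0, "y": 0, "z": 0, "ax": 0.12, "ay": 0, "az": 0}, {"gripper": -1, "x": 0, "y": 0, "z": 0, "ax": 0.12, "ay": 0, "az": 0}, {"gripper": -1, "x": 0, "y": 0, "z": 0, "ax": 0.12, "ay": 0, "az": 0}, {"gripper": -1, "x": 0, "y": 0, "z": 0, "ax": 0.12, "ay": 0, "az": 0}, {"gripper": -1, "x": 0, "y": 0, "z": 0, "ax": 0.08, "ay": 0, "az": 0}, {"gripper": -1, "x": 0, "y": 0, "z": 0, "ax": 0.05, "ay": 0, "az": 0}, {"gripper": -1, "x": 0, "y": 0, "z": 0, "ax": 0.03, "ay": 0, "az": 0}, {"gripper": -1, "x": 0, "y": 0, "z": 0, "ax": 0.02, "ay": 0, "az": 0}, {"gripper": -1, "x": 0, "y": 0, "z": 0, "ax": 0, "ay": 0, "az": 0}])

```text
t: 29.7
tool_pos: [0.4443, -0.094, 0.1308]
tcp_rot: [-0.62, 1.571, -0.218]
force: [0.5, -0.4, -2.1]
width: 0.0073
```

```bash
python3 st.py c
```

```text
t 29.7 p [444.3 -94.  130.8] yaw 1.973 F [ 0.5 -0.4 -2.1] M [-0.125  0.125  0.092] q6 -1.4
off from head, tool mm [ 0.8  0.2 -0.3]
```

>>> jog_arm(steps=[{"gripper": -1, "x": 0, "y": 0, "z": 0, "ax": 0.02, "ay": 0, "az": 0}, {"gripper": -1, "x": 0, "y": 0, "z": 0, "ax": 0.02, "ay": 0, "az": 0}, {"gripper": -1, "x": 0, "y": 0, "z": 0, "ax": 0, "ay": 0, "az": 0}])

```text
t: 30.08
tool_pos: [0.4442, -0.094, 0.1308]
tcp_rot: [-0.55, 1.571, -0.188]
force: [0.6, -0.1, -1.2]
width: 0.0074
```

```bash
python3 st.py c
```

```text
t 30.075 p [444.2 -94.  130.8] yaw 1.932 F [ 0.6 -0.1 -1.2] M [-0.07   0.093  0.103] q6 -1.44
off from head, tool mm [ 0.8  0.2 -0.3]
```

>>> jog_arm(steps=[{"gripper": -1, "x": 0, "y": 0, "z": 0, "ax": 0.02, "ay": 0, "az": 0}, {"gripper": -1, "x": 0, "y": 0, "z": 0, "ax": 0.01, "ay": 0, "az": 0}, {"gripper": -1, "x": 0, "y": 0, "z": 0, "ax": 0, "ay": 0, "az": 0}])

```text
t: 30.45
tool_pos: [0.4443, -0.094, 0.1307]
tcp_rot: [-0.451, 1.571, -0.119]
force: [0.0, -0.0, -0.4]
width: 0.0075
```

```bash
python3 st.py c
```

```text
t 30.45 p [444.3 -94.  130.7] yaw 1.903 F [ 0.  -0.  -0.4] M [-0.032  0.047  0.292] q6 -1.47
off from head, tool mm [ 0.7  0.2 -0.3]
```

c is at its stop (0.29 N m). Relieve, lift, and on to b.

>>> jog_arm(steps=[{"gripper": -1, "x": 0, "y": 0, "z": 0, "ax": -0.12, "ay": 0, "az": 0}, {"gripper": -1, "x": 0, "y": 0, "z": 0, "ax": -0.02, "ay": 0, "az": 0}, {"gripper": -1, "x": -12, "y": 0, "z": 0, "ax": 0, "ay": 0, "az": 0}, {"gripper": -1, "x": -22, "y": 0, "z": 0, "ax": 0, "ay": 0, "az": 0}, {"gripper": -1, "x": 0, "y": 0, "z": 0, "ax": 0, "ay": 0, "az": 0}])

```text
t: 31.08
tool_pos: [0.4456, -0.0938, 0.1668]
tcp_rot: [-0.348, 1.567, 0.122]
force: [-0.3, -0.2, -2.8]
width: 0.0077
```

```bash
python3 go.py b 1.341
```

```text
31.075 [ 0.44562978 -0.09381869  0.16679318] 2.0413025406080685 [-0.28189127 -0.16664699 -2.78148736] [ 0.01216187  0.00081841 -0.06123535]
[0.63, -10.83, 15.68, -0.15, 0.0, 0.0]
[0.63, -12.98, 13.95, -0.15, 0.0, 0.0]
[0.63, -14.86, 11.92, -0.15, 0.0, 0.0]
[0.63, -16.43, 9.65, -0.15, 0.0, 0.0]
[0.63, -17.65, 7.17, -0.15, 0.0, 0.0]
[0.63, -18.5, 4.55, -0.15, 0.0, 0.0]
```

>>> jog_arm(steps=[{"gripper": -1, "x": 0.5, "y": -10.8, "z": 15.7, "ax": -0.145, "ay": 0, "az": 0}, {"gripper": -1, "x": 0.5, "y": -13, "z": 14, "ax": -0.145, "ay": 0, "az": 0}, {"gripper": -1, "x": 0.5, "y": -14.9, "z": 11.9, "ax": -0.145, "ay": 0, "az": 0}, {"gripper": -1, "x": 0.5, "y": -16.4, "z": 9.7, "ax": -0.145, "ay": 0, "az": 0}, {"gripper": -1, "x": 0.5, "y": -17.7, "z": 7.2, "ax": -0.145, "ay": 0, "az": 0}, {"gripper": -1, "x": 0.5, "y": -18.5, "z": 4.6, "ax": -0.145, "ay": 0, "az": 0}, {"gripper": -1, "x": 0, "y": 0, "z": 0, "ax": 0, "ay": 0, "az": 0}, {"gripper": -1, "x": 0, "y": 0, "z": 0, "ax": 0, "ay": 0, "az": 0}, {"gripper": -1, "x": 0, "y": 0, "z": 0, "ax": 0, "ay": 0, "az": 0}, {"gripper": -1, "x": 0, "y": 0, "z": 0, "ax": 0, "ay": 0, "az": 0}])

```text
t: 32.33
tool_pos: [0.5573, -0.109, 0.1619]
tcp_rot: [-1.089, 1.57, 0.252]
force: [-0.3, -0.3, -1.6]
width: 0.0076
```

```bash
python3 st.py b
```

```text
t 32.325 p [ 557.3 -109.   161.9] yaw 2.912 F [-0.3 -0.3 -1.6] M [ 0.04  -0.003  0.002] q6 -0.38
off from head, tool mm [31.9 -1.6  0.2]
```

>>> jog_arm(steps=[{"gripper": -1, "x": 4, "y": -1.6, "z": 0.2, "ax": 0, "ay": 0, "az": 0}, {"gripper": -1, "x": 9, "y": 0, "z": 0, "ax": 0, "ay": 0, "az": 0}, {"gripper": -1, "x": 9, "y": 0, "z": 0, "ax": 0, "ay": 0, "az": 0}, {"gripper": -1, "x": 9, "y": 0, "z": 0, "ax": 0, "ay": 0, "az": 0}, {"gripper": -1, "x": 0, "y": 0, "z": 0, "ax": 0, "ay": 0, "az": 0}])

```text
t: 32.95
tool_pos: [0.5585, -0.1093, 0.1295]
tcp_rot: [1.88, 1.569, -3.062]
force: [0.5, 0.6, -1.9]
width: 0.0075
```

```bash
python3 st.py b
```

```text
t 32.95 p [ 558.5 -109.3  129.5] yaw 2.912 F [ 0.5  0.6 -1.9] M [-0.009 -0.001 -0.013] q6 -0.38
off from head, tool mm [-0.5 -0.3  0.3]
```

>>> jog_arm(steps=[{"gripper": -1, "x": -0.3, "y": 0, "z": 0.2, "ax": 0.08, "ay": 0, "az": 0}, {"gripper": -1, "x": 0, "y": 0, "z": 0, "ax": 0.12, "ay": 0, "az": 0}, {"gripper": -1, "x": 0, "y": 0, "z": 0, "ax": 0.12, "ay": 0, "az": 0}, {"gripper": -1, "x": 0, "y": 0, "z": 0, "ax": 0.12, "ay": 0, "az": 0}, {"gripper": -1, "x": 0, "y": 0, "z": 0, "ax": 0.12, "ay": 0, "az": 0}, {"gripper": -1, "x": 0, "y": 0, "z": 0, "ax": 0.12, "ay": 0, "az": 0}, {"gripper": -1, "x": 0, "y": 0, "z": 0, "ax": 0.12, "ay": 0, "az": 0}, {"gripper": -1, "x": 0, "y": 0, "z": 0, "ax": 0.07, "ay": 0, "az": 0}, {"gripper": -1, "x": 0, "y": 0, "z": 0, "ax": 0.05, "ay": 0, "az": 0}, {"gripper": -1, "x": 0, "y": 0, "z": 0, "ax": 0.02, "ay": 0, "az": 0}, {"gripper": -1, "x": 0, "y": 0, "z": 0, "ax": 0.01, "ay": 0, "az": 0}, {"gripper": -1, "x": 0, "y": 0, "z": 0, "ax": 0, "ay": 0, "az": 0}])

```text
t: 34.45
tool_pos: [0.5594, -0.109, 0.1311]
tcp_rot: [-0.735, 1.571, -0.343]
force: [-0.0, -0.0, -1.9]
width: 0.0077
```

```bash
python3 st.py b
```

```text
t 34.45 p [ 559.4 -109.   131.1] yaw 1.963 F [-0.  -0.  -1.9] M [-0.088  0.08   0.106] q6 -1.33
off from head, tool mm [ 1.1  0.1 -0.4]
```

>>> jog_arm(steps=[{"gripper": -1, "x": 0, "y": 0, "z": 0, "ax": 0.02, "ay": 0, "az": 0}, {"gripper": -1, "x": 0, "y": 0, "z": 0, "ax": 0.02, "ay": 0, "az": 0}, {"gripper": -1, "x": 0, "y": 0, "z": 0, "ax": 0, "ay": 0, "az": 0}])

```text
t: 34.83
tool_pos: [0.5593, -0.109, 0.1311]
tcp_rot: [-0.627, 1.571, -0.275]
force: [-1.1, -0.0, -0.8]
width: 0.0074
```

```bash
python3 st.py b
```

```text
t 34.825 p [ 559.3 -109.   131.1] yaw 1.922 F [-1.1 -0.  -0.8] M [-0.123  0.094  0.235] q6 -1.37
off from head, tool mm [ 1.1  0.1 -0.4]
```

>>> jog_arm(steps=[{"gripper": -1, "x": 0, "y": 0, "z": 0, "ax": 0.01, "ay": 0, "az": 0}, {"gripper": -1, "x": 0, "y": 0, "z": 0, "ax": 0, "ay": 0, "az": 0}, {"gripper": -1, "x": 0, "y": 0, "z": 0, "ax": -0.12, "ay": 0, "az": 0}, {"gripper": -1, "x": 0, "y": 0, "z": 0, "ax": -0.02, "ay": 0, "az": 0}, {"gripper": -1, "x": -12, "y": 0, "z": 0, "ax": 0, "ay": 0, "az": 0}, {"gripper": -1, "x": -22, "y": 0, "z": 0, "ax": 0, "ay": 0, "az": 0}, {"gripper": -1, "x": 0, "y": 0, "z": 0, "ax": 0, "ay": 0, "az": 0}])

```text
t: 35.7
tool_pos: [0.5608, -0.109, 0.1674]
tcp_rot: [-0.452, 1.566, 0.029]
force: [-0.3, 0.6, -3.2]
width: 0.0076
```

```bash
python3 go.py d 1.38
```

```text
35.7 [ 0.5607831  -0.10898156  0.1673624 ] 2.051303147739139 [-0.32012112  0.61418444 -3.23881188] [ 0.01831256  0.00131598 -0.05172205]
[0.73, 27.06, -5.01, -0.15, 0.0, 0.0]
[0.73, 27.5, -0.91, -0.15, 0.0, 0.0]
[0.73, 27.33, 3.2, -0.15, 0.0, 0.0]
[0.73, 26.55, 7.25, -0.15, 0.0, 0.0]
[0.73, 25.17, 11.13, -0.15, 0.0, 0.0]
[0.73, 23.22, 14.77, -0.15, 0.0, 0.0]
```

>>> jog_arm(steps=[{"gripper": -1, "x": 0.6, "y": 27.1, "z": -5, "ax": -0.15, "ay": 0, "az": 0}, {"gripper": -1, "x": 0.6, "y": 27.5, "z": -0.9, "ax": -0.15, "ay": 0, "az": 0}, {"gripper": -1, "x": 0.6, "y": 27.3, "z": 3.2, "ax": -0.15, "ay": 0, "az": 0}, {"gripper": -1, "x": 0.6, "y": 26.6, "z": 7.3, "ax": -0.15, "ay": 0, "az": 0}, {"gripper": -1, "x": 0.6, "y": 25.2, "z": 11.1, "ax": -0.15, "ay": 0, "az": 0}, {"gripper": -1, "x": 0.6, "y": 22, "z": 14.8, "ax": -0.15, "ay": 0, "az": 0}, {"gripper": -1, "x": 0, "y": 0, "z": 0, "ax": 0, "ay": 0, "az": 0}, {"gripper": -1, "x": 0, "y": 0, "z": 0, "ax": 0, "ay": 0, "az": 0}, {"gripper": -1, "x": 0, "y": 0, "z": 0, "ax": 0, "ay": 0, "az": 0}, {"gripper": -1, "x": 0, "y": 0, "z": 0, "ax": 0, "ay": 0, "az": 0}])

```text
t: 36.95
tool_pos: [0.4587, 0.0202, 0.1612]
tcp_rot: [2.22, 1.57, -2.683]
force: [0.1, 0.4, -1.9]
width: 0.0077
```

```bash
python3 st.py d
```

```text
t 36.95 p [458.7  20.2 161.2] yaw 2.951 F [ 0.1  0.4 -1.9] M [-0.008  0.015  0.003] q6 -0.67
off from head, tool mm [31.2 -0.2  0.9]
```

>>> jog_arm(steps=[{"gripper": -1, "x": 4, "y": -0.4, "z": 0.8, "ax": 0, "ay": 0, "az": 0}, {"gripper": -1, "x": 9, "y": 0, "z": 0, "ax": 0, "ay": 0, "az": 0}, {"gripper": -1, "x": 9, "y": 0, "z": 0, "ax": 0, "ay": 0, "az": 0}, {"gripper": -1, "x": 8.5, "y": 0, "z": 0, "ax": 0, "ay": 0, "az": 0}, {"gripper": -1, "x": 0, "y": 0, "z": 0, "ax": 0, "ay": 0, "az": 0}])

```text
t: 37.58
tool_pos: [0.4585, 0.0211, 0.13]
tcp_rot: [2.178, 1.569, -2.724]
force: [-0.9, 0.3, -1.7]
width: 0.0082
```

```bash
python3 st.py d
```

```text
t 37.575 p [458.5  21.1 130. ] yaw 2.953 F [-0.9  0.3 -1.7] M [-0.001 -0.004 -0.006] q6 -0.67
off from head, tool mm [-0.  -0.6  0.1]
```

Turn to about yaw 1.96, 0.99 in total.

>>> jog_arm(steps=[{"gripper": -1, "x": 0, "y": -0.3, "z": 0, "ax": 0.08, "ay": 0, "az": 0}, {"gripper": -1, "x": 0, "y": 0, "z": 0, "ax": 0.12, "ay": 0, "az": 0}, {"gripper": -1, "x": 0, "y": 0, "z": 0, "ax": 0.12, "ay": 0, "az": 0}, {"gripper": -1, "x": 0, "y": 0, "z": 0, "ax": 0.12, "ay": 0, "az": 0}, {"gripper": -1, "x": 0, "y": 0, "z": 0, "ax": 0.12, "ay": 0, "az": 0}, {"gripper": -1, "x": 0, "y": 0, "z": 0, "ax": 0.12, "ay": 0, "az": 0}, {"gripper": -1, "x": 0, "y": 0, "z": 0, "ax": 0.12, "ay": 0, "az": 0}, {"gripper": -1, "x": 0, "y": 0, "z": 0, "ax": 0.1, "ay": 0, "az": 0}, {"gripper": -1, "x": 0, "y": 0, "z": 0, "ax": 0.05, "ay": 0, "az": 0}, {"gripper": -1, "x": 0, "y": 0, "z": 0, "ax": 0.03, "ay": 0, "az": 0}, {"gripper": -1, "x": 0, "y": 0, "z": 0, "ax": 0.01, "ay": 0, "az": 0}, {"gripper": -1, "x": 0, "y": 0, "z": 0, "ax": 0, "ay": 0, "az": 0}])

```text
t: 39.08
tool_pos: [0.4594, 0.0213, 0.131]
tcp_rot: [-0.338, 1.571, 0.055]
force: [-1.2, 0.8, -2.1]
width: 0.008
```

```bash
python3 st.py d
```

```text
t 39.075 p [459.4  21.3 131. ] yaw 1.963 F [-1.2  0.8 -2.1] M [-0.089  0.046  0.163] q6 -1.66
off from head, tool mm [ 1.  -0.1 -0.4]
```

>>> jog_arm(steps=[{"gripper": -1, "x": 0, "y": 0, "z": 0, "ax": 0.02, "ay": 0, "az": 0}, {"gripper": -1, "x": 0, "y": 0, "z": 0, "ax": 0.02, "ay": 0, "az": 0}, {"gripper": -1, "x": 0, "y": 0, "z": 0, "ax": 0, "ay": 0, "az": 0}])

```text
t: 39.45
tool_pos: [0.4594, 0.0213, 0.131]
tcp_rot: [-0.485, 1.571, -0.134]
force: [0.4, 0.2, -1.6]
width: 0.0077
```

```bash
python3 st.py d
```

```text
t 39.45 p [459.4  21.3 131. ] yaw 1.922 F [ 0.4  0.2 -1.6] M [-0.048  0.012  0.2  ] q6 -1.7
off from head, tool mm [ 1.  -0.1 -0.4]
```

>>> jog_arm(steps=[{"gripper": -1, "x": 0, "y": 0, "z": 0, "ax": 0.015, "ay": 0, "az": 0}, {"gripper": -1, "x": 0, "y": 0, "z": 0, "ax": 0, "ay": 0, "az": 0}])

```text
t: 39.7
tool_pos: [0.4594, 0.0213, 0.1309]
tcp_rot: [-0.365, 1.571, -0.028]
force: [-0.5, 0.2, -1.7]
width: 0.0076
```

```bash
python3 st.py d
```

```text
t 39.7 p [459.4  21.3 130.9] yaw 1.907 F [-0.5  0.2 -1.7] M [-0.016  0.023  0.323] q6 -1.71
off from head, tool mm [ 0.9 -0.1 -0.4]
```

All four are at the stop. Relieve, lift, and check the heads with the wrist camera.

>>> jog_arm(steps=[{"gripper": -1, "x": 0, "y": 0, "z": 0, "ax": -0.12, "ay": 0, "az": 0}, {"gripper": -1, "x": 0, "y": 0, "z": 0, "ax": -0.02, "ay": 0, "az": 0}, {"gripper": -1, "x": -12, "y": 0, "z": 0, "ax": 0, "ay": 0, "az": 0}, {"gripper": -1, "x": -30, "y": 0, "z": 0, "ax": 0, "ay": 0, "az": 0}, {"gripper": -1, "x": -45, "y": 0, "z": 0, "ax": 0, "ay": 0, "az": 0}, {"gripper": -1, "x": -45, "y": 0, "z": 0, "ax": 0, "ay": 0, "az": 0}, {"gripper": -1, "x": -38, "y": 0, "z": 0, "ax": 0, "ay": 0, "az": 0}])

```text
t: 40.58
tool_pos: [0.4594, 0.0212, 0.3037]
tcp_rot: [-0.093, 1.569, 0.381]
force: [1.2, 0.7, -2.3]
width: 0.0078
```

Run:
```python
from h import *
s=manip.state(); R=down(yawy(R0(s))); print(s['t'],s['tool_pos'],yawy(R))
T=down(2.5); zt=T.as_matrix()[:,2]; tgt=np.array([.509,-.044,.30])-.095*zt; print(tgt);show(rows(s['tool_pos'],R,tgt,T,smax=40))
```

```text
40.575 [0.45936598 0.02119991 0.30374426] 2.0455668866489267
[ 0.45214515 -0.12010864  0.3       ]
[0.94, -30.59, -17.75, -0.11, 0.0, 0.0]
[0.94, -28.38, -21.11, -0.11, 0.0, 0.0]
[0.94, -25.81, -24.19, -0.11, 0.0, 0.0]
[0.94, -22.9, -26.96, -0.11, 0.0, 0.0]
```

>>> jog_arm(steps=[{"gripper": -1, "x": 0, "y": -30.6, "z": -17.8, "ax": -0.114, "ay": 0, "az": 0}, {"gripper": -1, "x": 0, "y": -28.4, "z": -21.1, "ax": -0.114, "ay": 0, "az": 0}, {"gripper": -1, "x": 0, "y": -25.8, "z": -24.2, "ax": -0.114, "ay": 0, "az": 0}, {"gripper": -1, "x": 0, "y": -22.9, "z": -27, "ax": -0.114, "ay": 0, "az": 0}, {"gripper": -1, "x": 0, "y": 0, "z": 0, "ax": 0, "ay": 0, "az": 0}, {"gripper": -1, "x": 0, "y": 0, "z": 0, "ax": 0, "ay": 0, "az": 0}, {"gripper": -1, "x": 0, "y": 0, "z": 0, "ax": 0, "ay": 0, "az": 0}])

```text
t: 41.45
tool_pos: [0.4525, -0.1195, 0.3012]
tcp_rot: [-0.425, 1.57, 0.508]
force: [-0.6, 0.0, -2.5]
width: 0.0075
```

Run:
```python
from h import *
d=grab('wrist'); s=manip.state(); R=R0(s); print(s['t'],s['tool_pos'],yawy(R)); dn=nominal(d,s)
save(d['img'],'w8.png',3.5,(150,130,360,300))
r=heads(dn,G,rad=12); print({k:round(float((2.57-.131-v[1])%np.pi),3) for k,v in r.items()})
```

```text
41.5 [ 0.45252039 -0.11945831  0.30113086] 2.503757873119543Traceback (most recent call last):
  File "<stdin>", line 4, in <module>
  File "h.py", line 40, in heads
    m=((im[:,:,0]-im[:,:,2]>90)&(im[:,:,0]>.8*np.percentile(im[:,:,0][im[:,:,0]-im[:,:,2]>90],90))).astype(np.uint8)
                                              ~~~~~~~~~~~~~^^^^^^^^^^^^^^^^^^^^^^^^^^^^^^^^^^^^^^
    return _quantile_unchecked(
        a, q, axis, out, overwrite_input, method, keepdims, weights)
    return _ureduce(a,
                    func=_quantile_ureduce_func,
    ...<5 lines>...
                    overwrite_input=overwrite_input,
                    method=method)
    r = func(a, **kwargs)
    result = _quantile(arr,
                       quantiles=q,
    ...<2 lines>...
                       out=out,
                       weights=wgt)
    slices_having_nans = np.isnan(arr[-1, ...])
                                  ~~~^^^^^^^^^
IndexError: index -1 is out of bounds for axis 0 with size 0
```

View pics/w8.png

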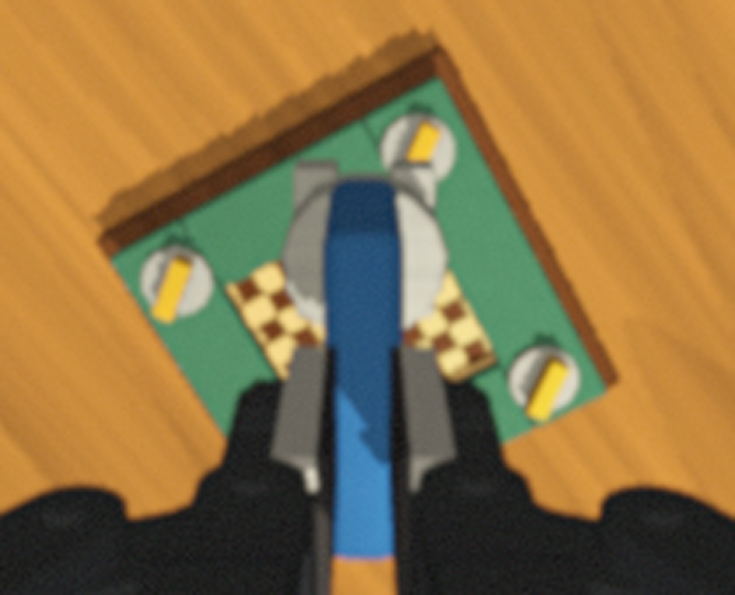

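The picture shows the bars of b (172,289), c (423,143, partly behind the key) and d (547,389) all parallel. Head a is hidden by the gripper.

Run:
```python
from h import *
d=load('wrist'); s=manip.state(); dn=nominal(d,s); r=heads(dn,{k:G[k] for k in 'bcd'},rad=12); print({k:round(float((2.439-v[1])%np.pi),3) for k,v in r.items()})
R=down(yawy(R0(s))); show(rows(s['tool_pos'],R,[.5475,.2095,.16],down(2.92),smax=45))
```

```text
b mean [ 558.6 -108.9] rect [ 558.8 -108.8] [ 9.2 26.2] yaw 0.548 rectyaw 0.543
c mean [438.8 -97. ] rect [438.9 -96.9] [ 8.3 15. ] yaw 0.459 rectyaw 0.539
d mean [459.   21.1] rect [458.7  21.1] [ 8.9 26. ] yaw 0.558 rectyaw 0.559
{'b': 1.891, 'c': 1.98, 'd': 1.881}
[15.68, 13.29, 35.65, -0.05, 0.0, 0.0]
[15.68, 11.62, 36.22, -0.05, 0.0, 0.0]
[15.68, 9.94, 36.72, -0.05, 0.0, 0.0]
[15.68, 8.23, 37.14, -0.05, 0.0, 0.0]
[15.68, 6.5, 37.48, -0.05, 0.0, 0.0]
[15.68, 4.76, 37.74, -0.05, 0.0, 0.0]
[15.68, 3.01, 37.92, -0.05, 0.0, 0.0]
[15.68, 1.26, 38.02, -0.05, 0.0, 0.0]
[15.68, -0.5, 38.04, -0.05, 0.0, 0.0]
```

>>> jog_arm(steps=[{"gripper": -1, "x": 15.6, "y": 13.3, "z": 35.7, "ax": -0.046, "ay": 0, "az": 0}, {"gripper": -1, "x": 15.6, "y": 11.6, "z": 36.2, "ax": -0.046, "ay": 0, "az": 0}, {"gripper": -1, "x": 15.6, "y": 9.9, "z": 36.7, "ax": -0.046, "ay": 0, "az": 0}, {"gripper": -1, "x": 15.6, "y": 8.2, "z": 37.1, "ax": -0.046, "ay": 0, "az": 0}, {"gripper": -1, "x": 15.6, "y": 6.5, "z": 37.5, "ax": -0.046, "ay": 0, "az": 0}, {"gripper": -1, "x": 15.6, "y": 4.8, "z": 37.7, "ax": -0.046, "ay": 0, "az": 0}, {"gripper": -1, "x": 15.6, "y": 3, "z": 37.9, "ax": -0.046, "ay": 0, "az": 0}, {"gripper": -1, "x": 15.6, "y": 1.3, "z": 38, "ax": -0.046, "ay": 0, "az": 0}, {"gripper": -1, "x": 15.6, "y": -0.5, "z": 38, "ax": -0.046, "ay": 0, "az": 0}, {"gripper": -1, "x": 0, "y": 0, "z": 0, "ax": 0, "ay": 0, "az": 0}, {"gripper": -1, "x": 0, "y": 0, "z": 0, "ax": 0, "ay": 0, "az": 0}, {"gripper": -1, "x": 0, "y": 0, "z": 0, "ax": 0, "ay": 0, "az": 0}, {"gripper": -1, "x": 0, "y": 0, "z": 0, "ax": 0, "ay": 0, "az": 0}])

```text
t: 43.12
tool_pos: [0.5478, 0.2081, 0.1612]
tcp_rot: [-0.696, 1.57, 0.65]
force: [0.0, 0.2, -0.8]
width: 0.0079
```

```bash
python3 st.py
```

```text
t 43.125 p [547.8 208.1 161.2] yaw 2.917 F [ 0.   0.2 -0.8] M [ 0.012 -0.016 -0.021] q6 -0.92
```

Lower to a TCP height of about 0.0925, z shift +1.

>>> jog_arm(steps=[{"gripper": -1, "x": 20, "y": 0, "z": 1, "ax": 0, "ay": 0, "az": 0}, {"gripper": -1, "x": 20, "y": 0, "z": 0, "ax": 0, "ay": 0, "az": 0}, {"gripper": -1, "x": 17, "y": 0, "z": 0, "ax": 0, "ay": 0, "az": 0}, {"gripper": -1, "x": 8, "y": 0, "z": 0, "ax": 0, "ay": 0, "az": 0}, {"gripper": -1, "x": 3, "y": 0, "z": 0, "ax": 0, "ay": 0, "az": 0}, {"gripper": -1, "x": 0, "y": 0, "z": 0, "ax": 0, "ay": 0, "az": 0}, {"gripper": -1, "x": 0, "y": 0, "z": 0, "ax": 0, "ay": 0, "az": 0}, {"gripper": -1, "x": 0, "y": 0, "z": 0, "ax": 0, "ay": 0, "az": 0}])

```text
t: 44.12
tool_pos: [0.5482, 0.2097, 0.093]
tcp_rot: [-0.712, 1.57, 0.635]
force: [-0.7, 0.4, -2.7]
width: 0.0079
```

```bash
python3 st.py
```

```text
t 44.125 p [548.2 209.7  93. ] yaw 2.918 F [-0.7  0.4 -2.7] M [-0.009 -0.039 -0.001] q6 -0.92
```

>>> jog_arm(steps=[{"gripper": -1, "x": 1, "y": 0, "z": 0, "ax": 0, "ay": 0, "az": 0}, {"gripper": -1, "x": 0.7, "y": 0, "z": 0, "ax": 0, "ay": 0, "az": 0}, {"gripper": -1, "x": 0, "y": 0, "z": 0, "ax": 0, "ay": 0, "az": 0}, {"gripper": -1, "x": 0, "y": 0, "z": 0, "ax": 0, "ay": 0, "az": 0}])

```text
t: 44.62
tool_pos: [0.5481, 0.2096, 0.0911]
tcp_rot: [-0.93, 1.57, 0.417]
force: [-0.0, -0.1, 2.1]
width: 0.0075
```

```bash
python3 st.py
```

```text
t 44.625 p [548.1 209.6  91.1] yaw 2.918 F [-0.  -0.1  2.1] M [-0.163  0.205  0.007] q6 -0.92
```

The foot has touched the pad. Release and withdraw upward.

>>> jog_arm(steps=[{"gripper": -0.7, "x": 0, "y": 0, "z": 0, "ax": 0, "ay": 0, "az": 0}, {"gripper": -0.5, "x": 0, "y": 0, "z": 0, "ax": 0, "ay": 0, "az": 0}, {"gripper": 0, "x": 0, "y": 0, "z": 0, "ax": 0, "ay": 0, "az": 0}, {"gripper": 0.5, "x": 0, "y": 0, "z": 0, "ax": 0, "ay": 0, "az": 0}, {"gripper": 0.5, "x": 0, "y": 0, "z": 0, "ax": 0, "ay": 0, "az": 0}, {"gripper": 0.5, "x": -10, "y": 0, "z": 0, "ax": 0, "ay": 0, "az": 0}, {"gripper": 0.5, "x": -30, "y": 0, "z": 0, "ax": 0, "ay": 0, "az": 0}, {"gripper": 0.5, "x": -45, "y": 0, "z": 0, "ax": 0, "ay": 0, "az": 0}, {"gripper": 0.5, "x": -45, "y": 0, "z": 0, "ax": 0, "ay": 0, "az": 0}, {"gripper": 0.5, "x": -45, "y": 0, "z": -30, "ax": 0, "ay": 0, "az": 0}, {"gripper": 0.5, "x": -20, "y": 0, "z": -40, "ax": 0, "ay": 0, "az": 0}, {"gripper": 0.5, "x": 0, "y": 0, "z": -40, "ax": 0, "ay": 0, "az": 0}, {"gripper": 0.5, "x": 0, "y": 0, "z": 0, "ax": 0, "ay": 0, "az": 0}, {"gripper": 0.5, "x": 0, "y": 0, "z": 0, "ax": 0, "ay": 0, "az": 0}])

```text
t: 46.38
tool_pos: [0.5236, 0.1022, 0.2865]
tcp_rot: [-0.83, 1.57, 0.517]
force: [-0.0, 0.4, 0.5]
width: 0.064
```

Run:
```python
from h import *
d=grab('wrist'); s=manip.state(); R=R0(s); print(s['t'],s['tool_pos'],s['width'],s['force']); dn=nominal(d,s)
for k in G: print(k,proj(dn,G[k]).round())
print('pad',proj(dn,[.548,.209,.004]),'handle top',proj(dn,[.548,.209,.1]))
save(d['img'],'w9.png',1.5)
try: r=heads(dn,{k:G[k] for k in 'a'},rad=12); print({k:round(float((2.439-v[1])%np.pi),3) for k,v in r.items()})
except Exception as e: print(e)
```

```text
46.425 [0.52366686 0.10263629 0.28611744] 0.06378897681707836 [-0.04868563  0.76111079 -1.3390295 ]
a [198.  98.]
b [183.  -8.]
c [283. -18.]
d [289.  89.]
pad [253.25477594 228.77627245] handle top [253.23755102 257.77373457]
a mean [573.5   6.3] rect [573.8   6.5] [ 9.3 26.3] yaw 0.534 rectyaw 0.553
{'a': 1.905}
```

View pics/w9.png

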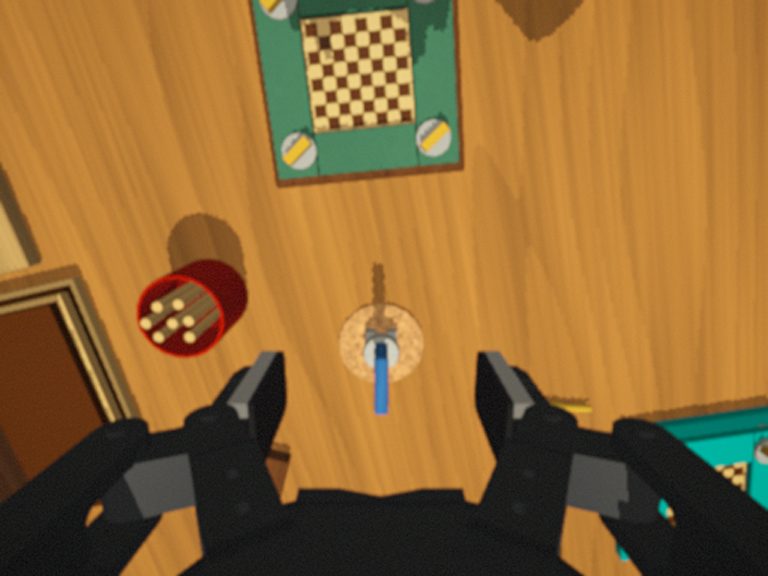

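The picture shows the key standing upright and free on the pad: handle at (381,380), pad centre at (381,342). The tin and punch are undisturbed, and screw a measures 1.905 rad. Handing in.

```bash
python3 -c "
from rig import manip; s=manip.state(); print(s['t'],abs(s['joint_vel']).max()); print(manip.job_done())"
```

```text
46.425 0.014804803311478178
the job is handed in; nothing more can be done
None
```

All four screws of the green press are at their stops, the key stands released on its cork pad, and the job was handed in at about 46 s. No verdict was reported.

- **First round:** I turned the screws in the order a, c, b, d. Camera readings gave 0.65 rad on b and c. Screws a and d had the same commanded turn but were partly hidden, so I did not measure those two.
- **Second round:** In the same order, I stopped each screw when the torque rose. The last readings were 0.26 N m on a, 0.29 on c, about 0.24 on b and 0.32 on d. On b I added 0.01 rad after that reading without reading the torque again.
- **Screw angles:** The wrist camera gave a 1.905, b 1.89 and d 1.88 rad. Screw c was half hidden by the key and read a doubtful 1.98, so I rely on its torque and key angle there.
- **Key:** The last picture shows it upright and near the middle of the pad, with the open gripper clear of it.
- **Bystanders:** The tin and punch look undisturbed in that picture. The queen and pawn were not in view, but the arm never went near them at low height.

One move call was refused for missing keys, and two head-measuring scripts stopped on hidden heads. None of these moved anything.

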